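# Put the pipetting kit away

## Robot

A 7-joint arm with a two-finger parallel gripper is mounted at the origin on the work surface. World frame = base frame: x ahead of the robot, y to its left, z up, the work surface at z = 0. Lengths are in mm, angles in rad, forces in N, time in s.
With the tool pointing down it reaches from about 400 to 900 mm from the base axis. Payload 5.6 kg.
Tool frame: the origin (TCP) lies at the very end of the fingers, on their centre line; the grasp point (between the pads) lies 19 mm behind it; z points along the fingers, y is the direction in which the jaws open and shut (so a half turn about z gives the same grasp; the last joint's range is limited). The gripper opens to 92 mm and grips with 3 to 60 N. Pads are 20 mm wide; open, the fingers measure 128 mm over their backs; the gripper's body (75 mm by 189 mm) begins 69 mm behind the grasp point.
Start: joints at [1.226, 0.468, -0.012, 1.603, 0.006, 1.071, -0.056], TCP at [193.164, -620.642, 214.592] pointing down, gripper open.
Joint ranges: [-2.53, 2.53], [-0.31, 2.02], [-1.57, 1.55], [0.28, 2.44], [-1.29, 4.43], [0.15, 1.84], [-2.92, 2.92]. Speed limits (rad/s): [2.57, 2.57, 3.14, 3.14, 3.14, 3.14, 3.14].

## Interface

Orientations are given as a unit quaternion [x, y, z, w].
In Python, from cell import state, snapshot, get_calibration, job_done, silhouettes, tip_of gives the robot as it stands. The module is installed in compiled form; this text tells all that it offers.
- The arm moves only by the tool servo_tool, never from a script. Its argument "deltas" is a list of rows, each a list of 7 numbers: the opening, from 0 (shut) to 1 (fully open), then the shift along the tool's x, y, z in cm, then the turn, a rotation vector about the tool's x, y, z in rad. A call has 1 to 10 rows; each row shifts and turns the commanded pose from where the row before left it, along the tool's axes as they then stand; what a row does not reach is not made up. A row lasts 1/8 s, in which the tool goes at most 62.5 mm and 10.7 degrees, less where a joint would pass 70% of its speed; a pose out of reach is approached as far as the arm can. A call is refused whole if a number of a shift passes 6.25 or a number of a turn 0.188, either way. A call with a gripper value outside its range is refused whole. The fingers move at their own pace and stop on an object; "newtons" is the grip in N (left out, the last holds). Time passes only in rows, so rows that do not move let the fingers close. It gives the time, the measured TCP pose, the force and the opening at its end, in the units of the state.
- state(): the state, without advancing time (a new reading comes with each control period).
- snapshot(name): name is "side" or "top" or "wrist"; returns the picture (420x560x3 uint8, red, green, blue); there is no depth.
- get_calibration(name): a dict with "K" (3x3 intrinsics, pixels), "k1" (the pictures are not rectified: a ray, as slopes to the right and down, at radius r is drawn at 1 + k1 r^2 times it, then the intrinsics apply), "T" (4x4, takes a point from camera to world coordinates). Camera axes: x right, y down, z forward; pixel columns grow to the right and rows downward; lengths in mm; the calibration is good to about 2 mm. A picture is of the moment at which its call begins: read the wrist's pose just before it. get_calibration takes no time and is no camera call; for the wrist camera it gives the pose at the moment of the call.
- job_done(): hands the job in, once; it reports no verdict.
Trained networks look in the newest picture that a camera, given by its name, has taken for a name from the list of things; names that differ only in an ending like _2 or _b are one class to them, and where a whole thing is asked for, a point or a joint stands for the part that bears it (a point fixed in the world has none). Each returns a list of dicts, best first, with "score" (0 to 1); they miss things now and then, are a little off and sometimes report something else, mostly with a low value. They report only what shows in the picture. A call takes as long as a camera call.
- silhouettes(camera, query): "mask" (420x560 bool, what is visible of it).
- tip_of(camera, query): "location" ([x, y, z] in mm, in the coordinates of the camera as it stood for that picture, good to about 4 mm: a listed point, or the origin of a listed thing).
The state is a dict: "time_s": time; "joint_pos": joint angles; "qvel": joint speeds; "joint_torque": joint torques, N m; "position": TCP position; "eef_rot": TCP orientation; "force": force on the tool from outside, world axes, zero at the start; "moment": the same for the moment, N m; "grip_width": finger opening in mm.
Only numpy, scipy, OpenCV 4.12 (cv2) and the standard library are available. Lean on these libraries where they do the work, as an engineer would, in place of code of your own. Each camera call takes 0.05 s, during which the arm holds its last target.

## Task

Class is over, put the station's kit away: hang the safety glasses over the drying rail, astride the bar near its middle with the lenses on one side and the ear hooks on the other, and press the pipette and the L-shaped shelf bracket fully home in their own cutouts in the foam of the case. The glasses now lie on the foam, over the bracket's cutout. Leave the tip box in the foam and everything else on the bench where it stands.

Things in the scene. Friction and masses are not known exactly. Their poses are not given: they have to be found in the camera images.
- pipette_grip (a point): White hand pipette lying flat. Point: centre of its handle, 19 mm above its underside. Handle: block 110 mm long (x, 55 mm either way), 30 mm wide (y), 38 mm high. A shaft 16 mm wide, heights 8 to 26 mm, goes on to -x up to 135 mm from the point; a plunger 18 mm wide, heights 10 to 28 mm, to +x up to 75 mm. x runs from tip to plunger, z up. 0.1 to 0.17 kg.
- bracket_grip (a point): Grey L-shaped bracket lying flat, 38 mm high throughout. Point: centre of its long limb, 19 mm above its underside. Long limb: 110 mm along x (55 mm either way), 26 mm wide in y. The short limb, from x = +29 to +55 mm, juts out to +y up to 63 mm from the point. z up. 0.11 to 0.19 kg.
- pipette_seat (a point): The pipette's place: point at the level of the foam's surface, over the middle of the handle's cutout. Seated, the pipette has its axes along these axes (the cutout is stepped like the pipette; only this way round fits) and pipette_grip is 1 mm above this point. Lips and depth: see the case.
- bracket_seat (a point): The bracket's place: point at the level of the foam's surface, over the middle of the long limb's cutout. Seated, the bracket has its axes along these axes and bracket_grip is 1 mm above this point. Lips and depth: see the case.
- glasses_bridge (a point): Rigid safety glasses, blue frame, standing as worn on lens edges and ear hooks. Point: centre of the nose bridge, 41 mm above its foot; bridge 12 mm thick (x), 30 wide (y), from 26 to 56 mm above the foot, to pinch front to back. Front 140 mm wide (y). Temples at y -67 and +67 go 104 mm to -x, undersides 7 mm above the point; straight ear hooks go from their ends to foot level. z up. 0.06 kg.
- glasses_middle (a point): Point on the glasses half-way along the temples, midway between them, level with their undersides: 50 mm behind (-x) and 7 mm above glasses_bridge, same axes. The glasses balance over a bar that lies about here, along their y.
- rail_mid (a point): Middle of the drying rail's horizontal steel bar, on the bar's axis, about 125 mm above the bench. The bar is round, 12 mm in diameter, 250 mm long along this point's y axis, on a post at each end. The glasses hang with their y along it, lenses to either side.
- case: Fixed open case with foam slab. Origin: centre of underside; 248 (x) by 348 (y) mm, rim 38, foam surface 36 mm above the bench. Cutouts: 18 mm deep, 3 mm clearance all round the part's outline; a part fully home rests on the floor and stands 20 mm proud. Springy foam lips bulge in from the sides: parts do not drop in but need about 5 to 20 N of pressing, then stay.
- tipbox: Bystander: square white tip box in the foam, 60 by 60 by 42 mm, origin under its centre; its top is 60 mm above the bench. Do not move.
- tube: Bystander: standing tube, 30 mm in diameter, 115 mm high, origin under its centre. Do not move.
- cup: Bystander: blue cup, 84 mm across the rim, 115 mm high, origin under its centre. Do not move.
- stand: Bystander: white round stand, 90 mm across with an upright spindle, 110 mm high, origin under its centre. Do not move.
- reagent: Bystander: amber bottle, 70 mm in diameter, 150 mm high, origin under its centre. Do not move.
- washbottle: Bystander: white wash bottle with red cap, 60 mm in diameter, 160 mm high, origin under its centre. Do not move.

How it is judged (in metres and radians):
At the end, for the whole second after the job is handed in: Pipette and bracket in their own cutouts: grip points within 5 mm sideways of the seats, at most 3 mm short of home, level and aligned (0.05 rad). Glasses rest on the rail: glasses_middle within 60 mm of rail_mid along the bar, 50 mm across, tilt under 0.8 rad. All at rest (horizontal distance between pipette_grip and pipette_seat below 0.005 m and height (world z) of pipette_grip between 0.034 and 0.04 m and angle between each of pipette_grip, bracket_grip's own z axis and vertical below 0.06 rad and angle between the x axis of pipette_grip and the x axis of pipette_seat, either way round below 0.05 rad and linear speed of each of pipette, bracket below 0.02 m/s and horizontal distance between bracket_grip and bracket_seat below 0.005 m and height (world z) of bracket_grip between 0.034 and 0.04 m and angle between the x axis of bracket_grip and the x axis of bracket_seat, either way round below 0.05 rad and contact force between glasses and rail above 0.15 N and height (world z) of glasses_middle above 0.1 m and x of glasses_middle in the frame of rail_mid between -0.05 and 0.05 m and y of glasses_middle in the frame of rail_mid between -0.06 and 0.06 m and angle between glasses_middle's own z axis and vertical below 0.8 rad and linear speed of glasses below 0.03 m/s and angular speed of glasses below 0.3 rad/s); the robot touches nothing.
It fails at once if the tip box is shifted more than 10 mm or tipped (distance of tipbox from where it was at the start of the episode above 0.01 m or angle between tipbox's own z axis and vertical above 0.3 rad).
It fails at once if the tube, cup, stand or a bottle is shifted more than 20 mm or tipped (distance of any of tube, cup, stand, reagent, washbottle from where it was at the start of the episode above 0.02 m or angle between any of tube, cup, stand, reagent, washbottle's own z axis and vertical above 0.3 rad).
It also fails if it takes over 72 s, if anything falls off the work surface, if the arm or the gripper's body presses on something with over 40 N, if the wrist force passes 120 N, or if a joint passes its speed limit or range.

## Working session

There is one attempt and no reset: what is moved stays moved. The work goes in short steps, Python scripts to look and compute and a tool call to move; the robot and the scene stay as the last step left them, time stands still between calls to the robot, and variables do not carry over. Pictures are saved under pics/ and viewed, and the job is handed in when it is done.

Besides the shell and the picture viewer there is one more tool, called after "Call:" in YAML: its name, and indented under it one key for each argument. servo_tool: Moves the arm, as the interface text tells. Its arguments: {"type":"object","properties":{"deltas":{"type":"array","items":{"type":"array","items":{"type":"number"}}},"newtons":{"type":"number"}},"required":["deltas"]}

```bash
mkdir -p pics; ls
cat > h.py <<'E'
import numpy as np, cv2
from cell import *
from scipy.spatial.transform import Rotation as R
def snap(n,f):
    im=snapshot(n); cv2.imwrite('pics/'+f,im[:,:,::-1]); return im
def w(n,q,T=None):
    if T is None: T=get_calibration(n)['T']
    T=np.array(T)
    r=tip_of(n,q)
    return [(round(d['score'],2),np.round(T[:3,:3]@np.array(d['location'])+T[:3,3],1)) for d in r[:3]]
E
python3 - <<'E'
from h import *
print(state())
for c in ['side','top']:
    im=snap(c,c+'0.png')
    k=get_calibration(c); print(k)
    for q in ['pipette_grip','bracket_grip','pipette_seat','bracket_seat','glasses_bridge','glasses_middle','rail_mid','case','tipbox','tube','cup','stand','reagent','washbottle']:
        print(c,q,w(c,q))
print(state()['time_s'])
E
```

```text
pics
{'time_s': 0.0, 'joint_pos': array([ 1.22599491,  0.46835231, -0.01158746,  1.603597  ,  0.0059941 ,
        1.07142322, -0.05630112]), 'qvel': array([ 0.00203254,  0.0004451 , -0.0001447 , -0.00061804, -0.00025171,
       -0.00067726, -0.00108195]), 'joint_torque': array([ 1.10486778e-04, -5.20565665e+01, -1.27452024e-02, -2.43748015e+01,
       -5.66849497e-02,  1.72565941e-02,  1.38170490e-04]), 'position': array([ 192.96031835, -620.09369604,  213.66750678]), 'eef_rot': array([ 9.88641845e-01,  1.50288189e-01, -1.92416412e-04, -8.51295351e-04]), 'force': array([ 0.83469284, -0.02222153,  0.0581355 ]), 'moment': array([-0.01975636, -0.04990196, -0.03278113]), 'grip_width': 91.98729179702548}
{'K': array([[493.31423626,   0.        , 274.11256964],
       [  0.        , 493.31423626, 208.63812499],
       [  0.        ,   0.        ,   1.        ]]), 'k1': -0.09099837128238399, 'T': array([[ 9.98081100e-01, -1.78981750e-02,  5.92770895e-02,
         5.11567305e+02],
       [-5.97098502e-02, -5.31698642e-01,  8.44826188e-01,
        -1.14329027e+03],
       [ 1.63967010e-02, -8
[... 2063 characters left out ...]

top glasses_bridge [(0.97, array([570.8, 152.3,  78.1])), (0.67, array([ 633.9, -190.9,  122.4])), (0.45, array([498.2, 241.5,  -1.2]))]
top glasses_middle []
top rail_mid [(0.65, array([ 634.9, -190.4,  120.3]))]
top case [(0.8, array([498.2, 241.6,   0.9]))]
top tipbox [(0.47, array([ 636.6, -192. ,  122.9]))]
top tube []
top cup [(0.74, array([ 642.4, -451.1,    2.3])), (0.4, array([569.2, 152.7,  75.4]))]
top stand [(0.88, array([7.505e+02, 1.366e+02, 7.000e-01])), (0.33, array([ 471.2, -221.5,    2.4]))]
top reagent [(0.75, array([454.6, 514.4,   1.8])), (0.18, array([568.3, 152.5,  77. ]))]
top washbottle [(0.66, array([729.6, 273.2,   1.2])), (0.32, array([571.7, 152.3,  75.2]))]
1.5
```

View pics/side0.png

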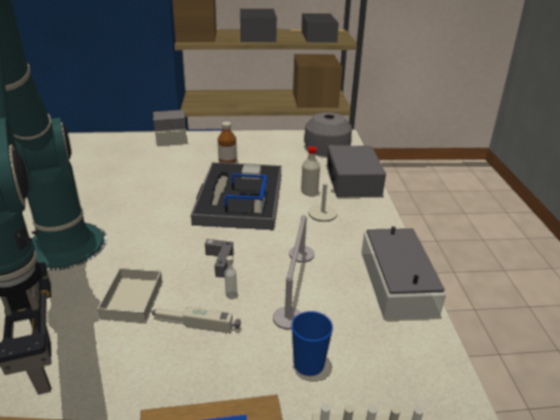

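View pics/top0.png

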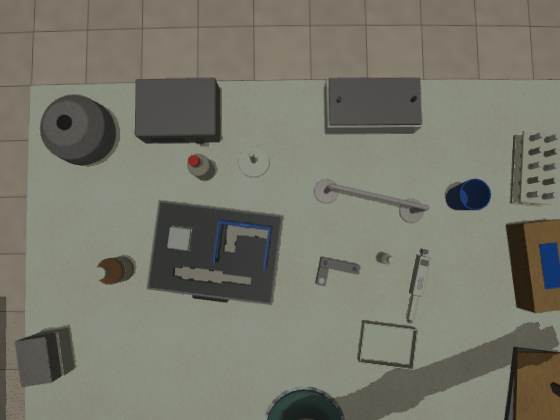

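Run:
```python
import cv2
t=cv2.imread('pics/top0.png')
a=cv2.resize(t[190:310,140:290],None,fx=4,fy=4,interpolation=cv2.INTER_CUBIC)
cv2.imwrite('pics/z1.png',a)
b=cv2.resize(t[170:330,305:435],None,fx=3.7,fy=3.7,interpolation=cv2.INTER_CUBIC)
cv2.imwrite('pics/z2.png',b)
```

```text
(no output)
```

View pics/z1.png

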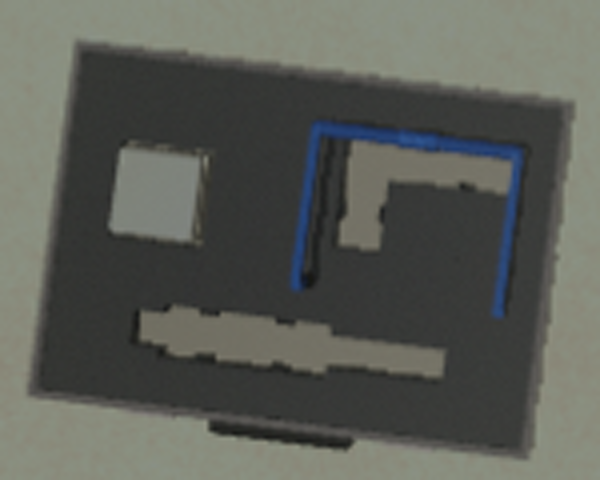

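View pics/z2.png

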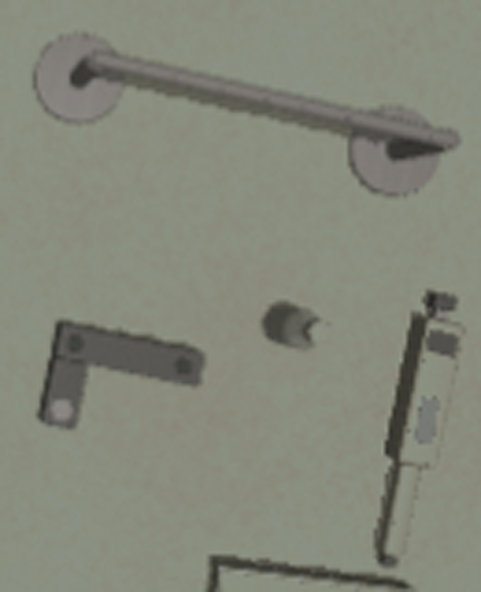

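```bash
cat >> h.py <<'E'
def ray(n,uv,z,cal=None):
    c=cal or get_calibration(n); uv=np.array(uv,float).reshape(-1,1,2)
    p=cv2.undistortPoints(uv,c['K'],np.array([c['k1'],0,0,0.]))[:,0]
    d=np.c_[p,np.ones(len(p))]@np.array(c['T'])[:3,:3].T; o=np.array(c['T'])[:3,3]
    return o+d*((z-o[2])/d[:,2])[:,None]
def proj(P,cal):
    T=np.linalg.inv(np.array(cal['T'])); 
    return cv2.projectPoints(np.array(P,float).reshape(-1,3),cv2.Rodrigues(T[:3,:3])[0],T[:3,3],cal['K'],np.array([cal['k1'],0,0,0.]))[0][:,0]
def Rdown(psi): # tool x at world yaw psi, z down
    c,s=np.cos(psi),np.sin(psi)
    return R.from_matrix(np.array([[c,s,0],[s,-c,0],[0,0,-1.]]))
def psi_now():
    m=R.from_quat(state()['eef_rot']).as_matrix(); return np.arctan2(m[1,0],m[0,0])
def plan(tgts,grip):
    """tgts list of (pos,psi,nrows); prints rows"""
    s=state(); p=s['position'].copy(); r=R.from_quat(s['eef_rot']); rows=[]
    for pos,psi,n in tgts:
        pos=np.array(pos,float); psi=psi if psi is not None else None
        R1=Rdown(psi)
        for i in range(n):
            k=n-i
            dp=(pos-p)/k; dr=(r.inv()*R1).as_rotvec()/k
            sh=np.round(r.inv().apply(dp)/10,2); tu=np.round(dr,3)
            if abs(sh).max()>6.25 or np.linalg.norm(tu)>.186 or np.linalg.norm(sh)>6.25: print('!! too fast')
            rows.append([grip]+[float(x) for x in sh]+[float(x) for x in tu])
            p=p+r.apply(sh*10); r=r*R.from_rotvec(tu)
    for i in range(0,len(rows),10): print(rows[i:i+10])
def st():
    s=state(); print(round(s['time_s'],2),s['position'].round(1),'psi',round(psi_now(),3),'z',R.from_quat(s['eef_rot']).as_matrix()[:,2].round(3),'F',s['force'].round(1),'w',round(s['grip_width'],1),'q',s['joint_pos'].round(2))
E
python3 - <<'E'
from h import *
c=get_calibration('wrist'); T=np.array(c['T']); s=state()
r=R.from_quat(s['eef_rot'])
print(c['K'][0,0],c['k1'],'cam in tool',r.inv().apply(T[:3,3]-s['position']).round(1), (r.as_matrix().T@T[:3,:3]).round(2))
top=get_calibration('top')
z1=lambda a:np.array(a)/4.+[140,190]-.375
z2=lambda a:np.array(a)/3.7+[305,170]-.36
def yaw(P): d=P[1]-P[0]; return np.arctan2(d[1],d[0])
P=ray('top',z2([[455,140],[90,62]]),125); print('rail',P.round(1),P.mean(0),yaw(P))
P=ray('top',z1([[573,103],[75,40]]),38); print('case far edge',P.round(1),yaw(P))
P=ray('top',z1([[520,154],[318,129]]),92); print('glasses front',P.round(1),P.mean(0),yaw(P))
P=ray('top',z2([[203,350],[60,322]]),38); print('bracket',P.round(1),yaw(P))
P=ray('top',z2([[433,465],[464,325]]),38); print('pip',P.round(1),yaw(P))
plan([([566,154,250],1.445,15)],1)
E
```

```text
309.88315954140876 -0.012261538771029095 cam in tool [  66.9   -0.7 -169.2] [[-0.   -0.97 -0.24]
 [ 1.   -0.   -0.  ]
 [ 0.   -0.24  0.97]]
rail [[ 606.1 -317.7  125. ]
 [ 662.9  -65.6  125. ]] [ 634.51285439 -191.64874155  125.        ] 1.3494234420426787
case far edge [[594.9  52.4  38. ]
 [642.6 397.4  38. ]] 1.433414050014742
glasses front [[558.8  87.9  92. ]
 [576.7 220.3  92. ]] [567.78077107 154.06278514  92.        ] 1.4366560314073593
bracket [[ 458.1 -156.4   38. ]
 [ 480.2  -50.5   38. ]] 1.3655757005616351
pip [[ 370.6 -326.3   38. ]
 [ 473.9 -352.3   38. ]] -0.2465516570898583
[[1, 3.91, -4.19, -0.24, -0.0, 0.0, -0.076], [1, 4.21, -3.88, -0.24, -0.0, 0.0, -0.076], [1, 4.5, -3.55, -0.24, -0.0, 0.0, -0.076], [1, 4.75, -3.2, -0.24, -0.0, 0.0, -0.076], [1, 4.98, -2.83, -0.24, -0.0, 0.0, -0.076], [1, 5.19, -2.44, -0.23, -0.0, 0.0, -0.076], [1, 5.36, -2.04, -0.24, -0.0, 0.0, -0.076], [1, 5.49, -1.63, -0.23, -0.0, 0.0, -0.076], [1, 5.6, -1.21, -0.24, -0.0, 0.0, -0.076], [1, 5.68, -0.78, -0.23, -0.0, 0.0, -0.077]]
[[1, 5.72, -0.34, -0.24, -0.0, 0.0, -0.076], [1, 5.73, 0.09, -0.23, -0.0, 0.0, -0.077], [1, 5.71, 0.53, -0.24, -0.0, 0.0, -0.076], [1, 5.65, 0.97, -0.23, -0.0, 0.0, -0.077], [1, 5.56, 1.4, -0.24, -0.0, 0.0, -0.076]]
```

Call:
servo_tool:
  deltas:
    - [1,3.9,-4.2,-0.24,0,0,-0.076]
    - [1,4.2,-3.9,-0.24,0,0,-0.076]
    - [1,4.5,-3.55,-0.24,0,0,-0.076]
    - [1,4.75,-3.2,-0.24,0,0,-0.076]
    - [1,5.0,-2.8,-0.24,0,0,-0.076]
    - [1,5.2,-2.4,-0.24,0,0,-0.076]
    - [1,5.35,-2.0,-0.24,0,0,-0.076]
    - [1,5.5,-1.6,-0.24,0,0,-0.076]
    - [1,5.6,-1.2,-0.24,0,0,-0.076]
    - [1,5.7,-0.8,-0.24,0,0,-0.076]

```text
time_s: 2.75
position: [443.4, -103.2, 239.1]
eef_rot: [0.862, 0.507, 0.0, 0.001]
force: [0.8, -0.4, -0.3]
grip_width: 91.8
```

Call:
servo_tool:
  deltas:
    - [1,5.7,-0.35,-0.24,0,0,-0.076]
    - [1,5.7,0.1,-0.24,0,0,-0.077]
    - [1,5.7,0.5,-0.24,0,0,-0.076]
    - [1,5.65,1.0,-0.24,0,0,-0.077]
    - [1,5.55,1.4,-0.24,0,0,-0.076]
    - [1,0,0,0,0,0,0]

```text
time_s: 3.5
position: [567.1, 158.0, 250.5]
eef_rot: [0.748, 0.663, 0.001, -0.001]
force: [0.6, 0.2, -0.9]
grip_width: 91.8
```

Run:
```python
from h import *
st(); cal=get_calibration('wrist'); im=snap('wrist','w1.png')
for q in ['glasses_bridge','glasses_middle','bracket_seat','pipette_seat','tipbox','case']: print(q,w('wrist',q,cal['T']))
np.save('w1cal.npy',cal,allow_pickle=True)
st()
```

```text
3.5 [567.1 158.  250.5] psi 1.451 z [-0.     0.003 -1.   ] F [ 0.6  0.2 -0.9] w 91.8 q [ 0.18  0.42 -0.66  1.69  0.27  1.13 -0.68]
glasses_bridge [(0.77, array([564.9, 154.1,  73.8]))]
glasses_middle []
bracket_seat [(0.72, array([554. , 153.9,  33.9]))]
pipette_seat [(0.82, array([430.8, 281.6,  36.7])), (0.61, array([754.6, 134.6,  -3.2]))]
tipbox [(0.95, array([530.8, 334.9,  15.5]))]
case [(0.89, array([494. , 243.1,  -1.8]))]
3.85 [566.9 151.2 250.7] psi 1.441 z [ 0.    -0.001 -1.   ] F [-0.3 -0.1 -0.6] w 92.2 q [ 0.18  0.41 -0.65  1.69  0.27  1.13 -0.68]
```

View pics/w1.png

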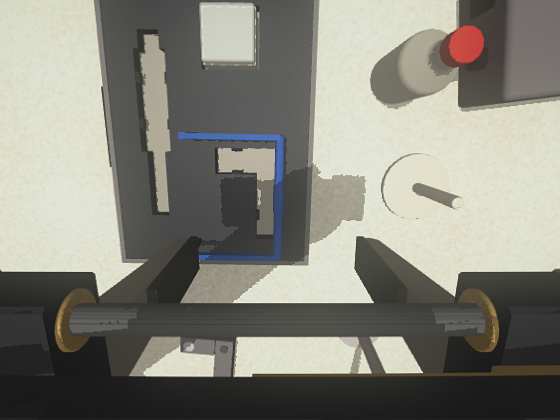

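Run:
```python
from h import *
st(); cal=get_calibration('wrist'); im=snap('wrist','w2.png')
np.save('w2cal.npy',cal,allow_pickle=True)
print(w('wrist','glasses_bridge',cal['T']))
hsv=cv2.cvtColor(im,cv2.COLOR_RGB2HSV); m=((hsv[...,0]>105)&(hsv[...,0]<125)&(hsv[...,1]>150)&(hsv[...,2]>70))
ys,xs=np.where(m); print(xs.min(),xs.max(),ys.min(),ys.max())
for v in range(100,270,8):
    x=np.where(m[v])[0]
    if len(x): print(v,x.min(),x.max(),len(x), ray('wrist',[[x.max()+.5,v]],92,cal).round(1)[0], ray('wrist',[[x[x>x.max()-25].min()-.5,v]],92,cal).round(1)[0])
for u in range(180,285,15):
    y=np.where(m[:,u])[0]; print(u,y)
a=cv2.resize(im[100:280,90:330],None,fx=3.3,fy=3.3,interpolation=cv2.INTER_CUBIC); cv2.imwrite('pics/w2z.png',a[:,:,::-1])
```

```text
3.85 [566.9 151.2 250.7] psi 1.441 z [ 0.    -0.001 -1.   ] F [-0.3 -0.1 -0.6] w 92.2 q [ 0.18  0.41 -0.65  1.69  0.27  1.13 -0.68]
[(0.57, array([565.6, 150.2,  74.1]))]
176 279 127 253
148 274 274 1 [570.8 204.7  92. ] [569.7 204.8  92. ]
156 274 274 1 [569.7 196.6  92. ] [568.6 196.7  92. ]
164 274 274 1 [568.6 188.3  92. ] [567.5 188.5  92. ]
172 274 275 2 [568.5 179.9  92. ] [566.4 180.1  92. ]
180 274 278 4 [570.6 171.   92. ] [565.3 171.7  92. ]
252 199 209 11 [482.9 100.1  92. ] [470.5 101.7  92. ]
180 [127 128 129 130 131]
195 [127 128 129 130 131]
210 [127 128 129 130 131 249 250 251]
225 [128 129 131]
240 [128]
255 []
270 []
```

View pics/w2z.png

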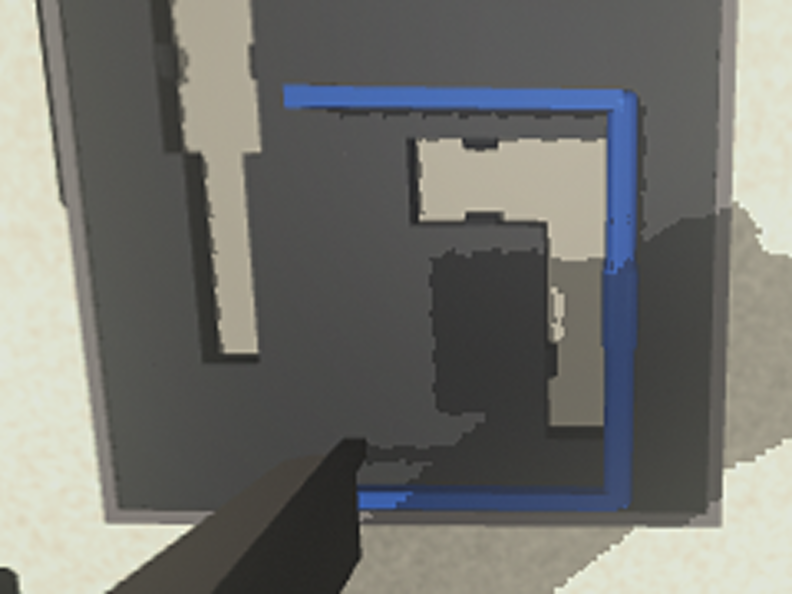

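Run:
```python
from h import *
cal=np.load('w2cal.npy',allow_pickle=True).item()
z=lambda a:np.array(a,float)/3.3+[90,100]-.35
for h in (92,):
  P=ray('wrist',z([[637,92],[631,509],[608,110],[605,490]]),h,cal); print(P.round(1), np.linalg.norm(P[0]-P[1]), P[:2].mean(0),P.mean(0)); d=P[0]-P[1];print(np.arctan2(d[1],d[0]))
# bracket cutout (foam level 36): left-top outer corner, lower right, inner
P=ray('wrist',z([[410,138],[410,223],[545,225],[548,437]]),36,cal); print('bcut',P.round(1))
top=get_calibration('top')
```

```text
[[581.8 224.   92. ]
 [562.4  87.4  92. ]
 [572.1 219.8  92. ]
 [554.5  95.4  92. ]] 137.94929224499475 [572.09483073 155.70843961  92.        ] [567.71102299 156.65871201  92.        ]
1.4303180930272479
bcut [[498.3 219.6  36. ]
 [492.8 189.   36. ]
 [542.8 181.6  36. ]
 [531.8  99.2  36. ]]
```

Run:
```python
from h import *
plan([([567,154.5,58],1.433,5)],1)
```

```text
[[1, 0.06, -0.01, 3.86, 0.0, 0.0, 0.002], [1, 0.06, -0.01, 3.85, 0.0, 0.0, 0.002], [1, 0.06, -0.01, 3.86, 0.0, 0.0, 0.002], [1, 0.06, -0.0, 3.85, 0.0, 0.0, 0.002], [1, 0.06, -0.01, 3.86, 0.0, 0.001, 0.001]]
```

Call:
servo_tool:
  deltas:
    - [1,0.06,0,4.4,0,0,0.002]
    - [1,0.06,0,4.4,0,0,0.002]
    - [1,0.06,0,4.4,0,0,0.002]
    - [1,0.06,0,3.6,0,0,0.002]
    - [1,0.06,0,2.4,0,0,0]
    - [1,0,0,0,0,0,0]

```text
time_s: 4.7
position: [566.0, 154.9, 57.0]
eef_rot: [0.753, 0.658, -0.002, -0.001]
force: [-0.6, -0.5, -0.0]
grip_width: 91.9
```

Call:
servo_tool:
  deltas:
    - [0.3,0,0,0,0,0,0]
    - [0,0,0,0,0,0,0]
    - [0,0,0,0,0,0,0]
    - [0,0,0,0,0,0,0]
    - [0,0,0,0,0,0,0]
  newtons: 25

```text
time_s: 5.32
position: [567.4, 155.7, 58.7]
eef_rot: [0.753, 0.658, 0.0, 0.0]
force: [0.1, -0.2, 0.4]
grip_width: 43.8
```

Run:
```python
from h import *
st(); snap('side','s1.png'); i=cv2.imread('pics/s1.png'); cv2.imwrite('pics/s1z.png',cv2.resize(i[130:250,170:310],None,fx=5,fy=5))
```

```text
5.33 [567.4 155.7  58.7] psi 1.436 z [ 0. -0. -1.] F [ 0.1 -0.2  0.4] w 43.8 q [ 0.08  0.64 -0.54  1.84  0.45  0.79 -0.83]
```

View pics/s1z.png

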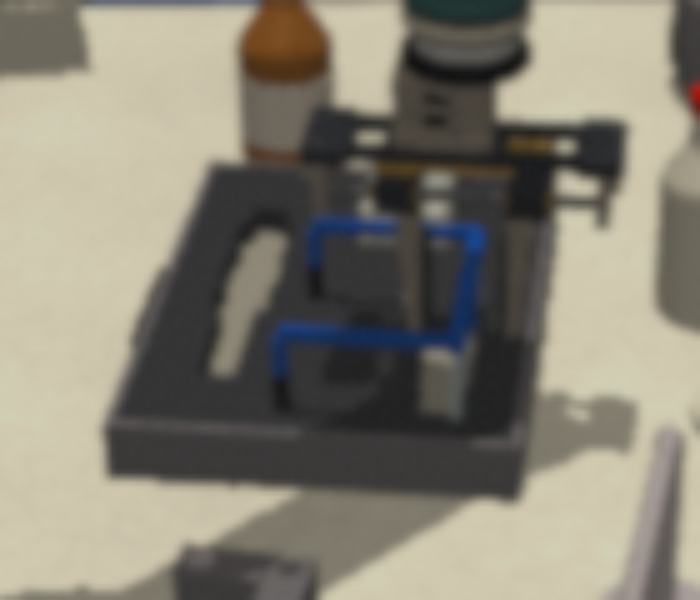

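Call:
servo_tool:
  deltas:
    - [0,0,0,0,0,0,0]
    - [0,0,0,0,0,0,0]
    - [0,0,0,0,0,0,0]
    - [0,0,0,0,0,0,0]
    - [0,0,0,0,0,0,0]
  newtons: 25

```text
time_s: 6.0
position: [567.3, 155.7, 58.5]
eef_rot: [0.753, 0.658, -0.0, -0.0]
force: [-0.0, 0.0, -0.7]
grip_width: 11.5
```

Run:
```python
from h import *
st()
# rail: mid (635,-190.5) yaw -0.221 ; bridge target = mid + 50*x
y=-0.221; x=np.array([np.cos(y),np.sin(y)]); b=np.array([634.8,-190.5])+50*x; print(b)
p=state()['position']
plan([(list(p[:2])+[190],1.433,3),(list(b)+[190],np.pi/2+y,8)],0)
```

```text
6.0 [567.3 155.7  58.5] psi 1.436 z [-0. -0. -1.] F [-0.   0.  -0.7] w 11.5 q [ 0.08  0.64 -0.54  1.84  0.45  0.79 -0.83]
[ 683.58393659 -201.46027056]
[[0, -0.0, -0.0, -4.38, -0.0, 0.0, 0.001], [0, -0.0, -0.0, -4.38, -0.0, 0.0, 0.001], [0, -0.0, -0.0, -4.39, -0.0, 0.0, 0.001], [0, -4.22, 2.05, 0.0, -0.0, 0.0, 0.01], [0, -4.2, 2.1, 0.0, -0.0, 0.0, 0.01], [0, -4.18, 2.14, 0.0, -0.0, 0.0, 0.01], [0, -4.16, 2.18, 0.0, -0.0, 0.0, 0.011], [0, -4.13, 2.23, 0.0, -0.0, 0.0, 0.01], [0, -4.11, 2.27, 0.0, -0.0, 0.0, 0.011], [0, -4.09, 2.31, 0.0, -0.0, 0.0, 0.01]]
[[0, -4.07, 2.35, 0.0, -0.0, 0.0, 0.011]]
```

Call:
servo_tool:
  deltas:
    - [0,0,0,-3,0,0,0]
    - [0,0,0,-5,0,0,0]
    - [0,0,0,-5.2,0,0,0]
    - [0,-4.2,2.05,0,0,0,0.01]
    - [0,-4.2,2.1,0,0,0,0.01]
    - [0,-4.2,2.15,0,0,0,0.01]
    - [0,-4.15,2.2,0,0,0,0.01]
    - [0,-4.15,2.25,0,0,0,0.01]
    - [0,-4.1,2.25,0,0,0,0.01]
    - [0,-4.1,2.3,0,0,0,0.01]

```text
time_s: 7.25
position: [670.6, -158.0, 190.4]
eef_rot: [0.776, 0.631, -0.0, -0.0]
force: [0.7, 0.6, -1.0]
grip_width: 11.8
```

Call:
servo_tool:
  deltas:
    - [0,-4.1,2.3,0,0,0,0.014]
    - [0,0,0,0,0,0,0]
    - [0,0,0,0,0,0,0]

```text
time_s: 7.62
position: [684.2, -200.3, 190.1]
eef_rot: [0.78, 0.626, 0.0, -0.001]
force: [-0.3, 0.7, -0.7]
grip_width: 12.0
```

Run:
```python
from h import *
st(); cal=get_calibration('wrist');snap('wrist','w3.png'); np.save('w3cal.npy',cal,allow_pickle=True)
print(w('wrist','rail_mid',cal['T']),w('wrist','glasses_bridge',cal['T']))
snap('side','s3.png'); print(w('side','rail_mid'),w('side','glasses_middle'),w('side','glasses_bridge'))
i=cv2.imread('pics/s3.png'); cv2.imwrite('pics/s3z.png',cv2.resize(i[130:350,200:400],None,fx=2.7,fy=2.7))
snap('top','t3.png'); print(w('top','glasses_bridge'))
st()
```

```text
7.62 [ 684.2 -200.3  190.1] psi 1.352 z [-0.001  0.001 -1.   ] F [-0.3  0.7 -0.7] w 12.0 q [ 0.56  0.66 -0.51  1.42  0.33  1.14 -0.21]
[(0.62, array([ 632.7, -192.6,  123.1]))] [(0.72, array([ 681. , -205. ,  204.8]))]
[(0.57, array([ 634.6, -189.5,  127.6]))] [(0.97, array([ 636.6, -189.5,  215.4]))] [(0.86, array([ 682. , -203.5,  207.2]))]
[(0.66, array([ 685.2, -200.2,  206.5])), (0.52, array([732.3, 273.4,   2.1]))]
8.07 [ 684.6 -200.9  190.8] psi 1.352 z [ 0. -0. -1.] F [ 0.7 -0.5 -0.9] w 11.6 q [ 0.56  0.66 -0.51  1.42  0.33  1.14 -0.21]
```

View pics/w3.png

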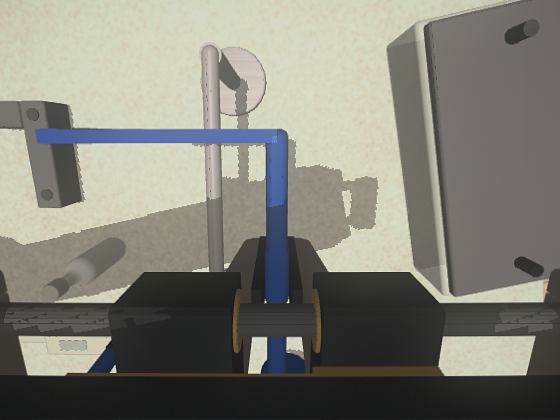

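View pics/s3z.png

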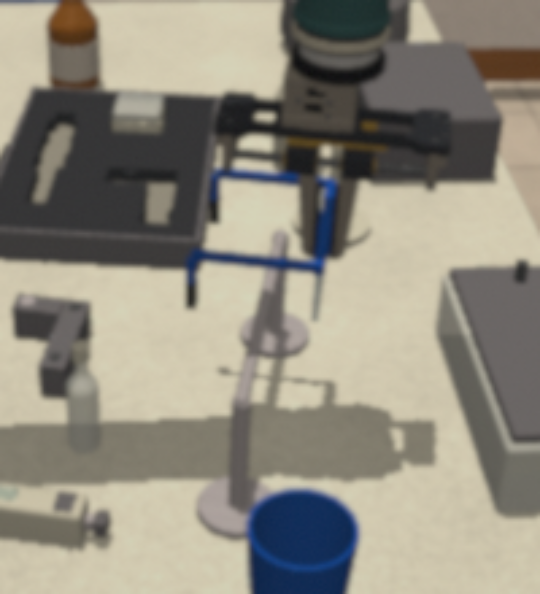

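Call:
servo_tool:
  deltas:
    - [0,0,0,2,0,0,0]
    - [0,0,0,3,0,0,0]
    - [0,0,0,2,0,0,0]
    - [0,0,0,0.8,0,0,0]
    - [0,0,0,0.4,0,0,0]
    - [0,0,0,0,0,0,0]

```text
time_s: 8.82
position: [685.0, -201.3, 109.1]
eef_rot: [0.78, 0.626, 0.0, 0.0]
force: [-0.8, 0.4, -0.6]
grip_width: 12.1
```

Call:
servo_tool:
  deltas:
    - [0,0,0,0.15,0,0,0]
    - [0,0,0,0,0,0,0]

```text
time_s: 9.07
position: [684.8, -201.4, 107.6]
eef_rot: [0.78, 0.626, 0.0, 0.0]
force: [0.1, -0.6, -1.0]
grip_width: 11.6
```

Call:
servo_tool:
  deltas:
    - [0,0,0,0.15,0,0,0]
    - [0,0,0,0,0,0,0]

```text
time_s: 9.32
position: [684.6, -201.4, 105.6]
eef_rot: [0.78, 0.626, -0.0, 0.0]
force: [-0.7, 0.4, -0.5]
grip_width: 12.1
```

Call:
servo_tool:
  deltas:
    - [0,0,0,0.1,0,0,0]
    - [0,0,0,0,0,0,0]

```text
time_s: 9.57
position: [684.6, -201.4, 105.3]
eef_rot: [0.78, 0.626, -0.0, 0.0]
force: [-1.5, -0.3, 4.3]
grip_width: 12.4
```

Call:
servo_tool:
  deltas:
    - [0,0,0,0.1,0,0,0]
    - [0,0,0,0,0,0,0]

```text
time_s: 9.82
position: [684.6, -201.4, 105.1]
eef_rot: [0.78, 0.626, -0.0, 0.0]
force: [-2.5, 0.1, 9.1]
grip_width: 12.0
```

Call:
servo_tool:
  deltas:
    - [0,0,0,0.1,0,0,0]
    - [0,0,0,0,0,0,0]

```text
time_s: 10.07
position: [684.6, -201.4, 104.9]
eef_rot: [0.78, 0.626, -0.0, 0.0]
force: [-5.0, 0.1, 12.9]
grip_width: 11.9
```

Run:
```python
from h import *
st(); snap('side','s4.png'); i=cv2.imread('pics/s4.png'); cv2.imwrite('pics/s4z.png',cv2.resize(i[190:330,240:360],None,fx=4.2,fy=4.2,interpolation=cv2.INTER_CUBIC))
print(w('side','glasses_middle'),w('side','rail_mid'))
```

```text
10.07 [ 684.6 -201.4  104.9] psi 1.352 z [ 0.    -0.001 -1.   ] F [-5.   0.1 12.9] w 11.9 q [ 0.55  0.74 -0.48  1.48  0.38  1.01 -0.25]
[(0.96, array([ 635.2, -194.1,  126.1])), (0.22, array([4.494e+02, 5.128e+02, 3.000e-01]))] [(0.64, array([ 469.6, -221.2,    1.1])), (0.59, array([ 634.2, -191.1,  125. ]))]
```

View pics/s4z.png

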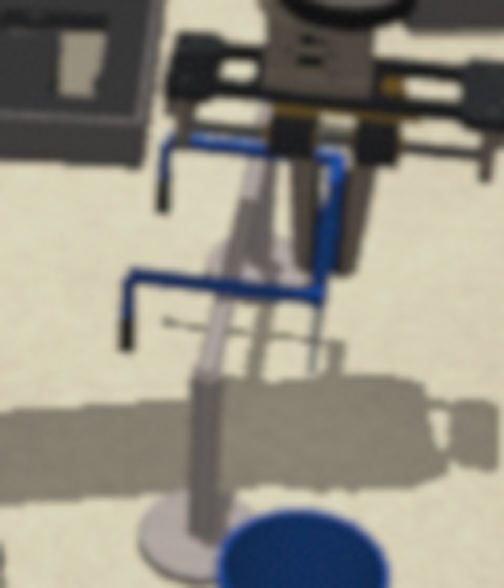

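Call:
servo_tool:
  deltas:
    - [0,0,0,-0.25,0,0,0]
    - [0,0,0,0,0,0,0]

```text
time_s: 10.48
position: [684.9, -201.4, 105.4]
eef_rot: [0.78, 0.626, 0.0, 0.0]
force: [-0.2, 1.0, 3.7]
grip_width: 12.1
```

Call:
servo_tool:
  deltas:
    - [0.2,0,0,0,0,0,0]
    - [0.3,0,0,0,0,0,0]
    - [0.38,0,0,0,0,0,0]
    - [0.38,0,0,0,0,0,0]

```text
time_s: 10.98
position: [684.5, -201.3, 104.9]
eef_rot: [0.78, 0.626, -0.0, -0.0]
force: [0.5, 0.3, 1.0]
grip_width: 34.9
```

Run:
```python
from h import *
st(); snap('side','s5.png'); i=cv2.imread('pics/s5.png'); cv2.imwrite('pics/s5z.png',cv2.resize(i[190:330,240:360],None,fx=4.2,fy=4.2,interpolation=cv2.INTER_CUBIC))
print(w('side','glasses_middle'))
```

```text
10.97 [ 684.5 -201.3  104.9] psi 1.352 z [-0.  0. -1.] F [0.5 0.3 1. ] w 34.9 q [ 0.55  0.74 -0.48  1.48  0.38  1.01 -0.25]
[(0.68, array([ 636.6, -194.7,  131.3]))]
```

View pics/s5z.png

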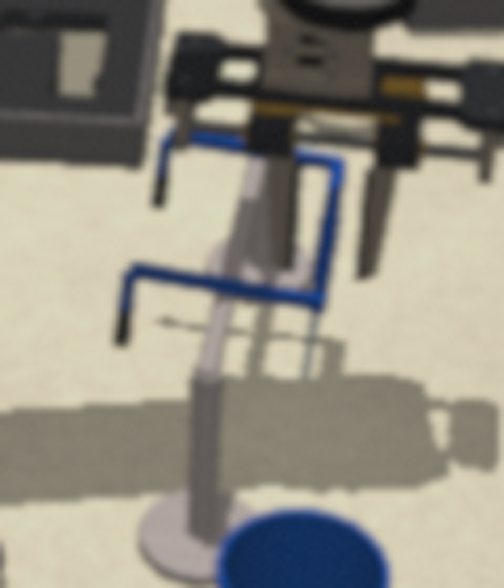

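Call:
servo_tool:
  deltas:
    - [0.38,0,0,-1,0,0,0]
    - [0.38,0,0,-3,0,0,0]
    - [0.38,0,0,-5,0,0,0]
    - [0.6,0,0,-5,0,0,0]

```text
time_s: 11.58
position: [684.5, -201.2, 247.2]
eef_rot: [0.78, 0.626, 0.0, 0.0]
force: [0.6, -1.4, 0.4]
grip_width: 42.9
```

Run:
```python
from h import *
st(); snap('side','s6.png'); i=cv2.imread('pics/s6.png'); cv2.imwrite('pics/s6z.png',cv2.resize(i[190:330,240:360],None,fx=4.2,fy=4.2,interpolation=cv2.INTER_CUBIC))
print(w('side','glasses_middle'),w('side','glasses_bridge'))
cal=get_calibration('wrist');snap('wrist','w6.png')
```

```text
11.57 [ 684.5 -201.2  247.2] psi 1.352 z [ 0.  0. -1.] F [ 0.6 -1.4  0.4] w 42.9 q [ 0.57  0.62 -0.52  1.37  0.31  1.24 -0.19]
[(0.57, array([ 635.5, -193.2,  129.3]))] [(0.66, array([ 680.9, -203.5,  119.9])), (0.53, array([ 634.1, -191.6,  131.9])), (0.29, array([ 423.6, -326.6,   21.5]))]
```

View pics/s6z.png

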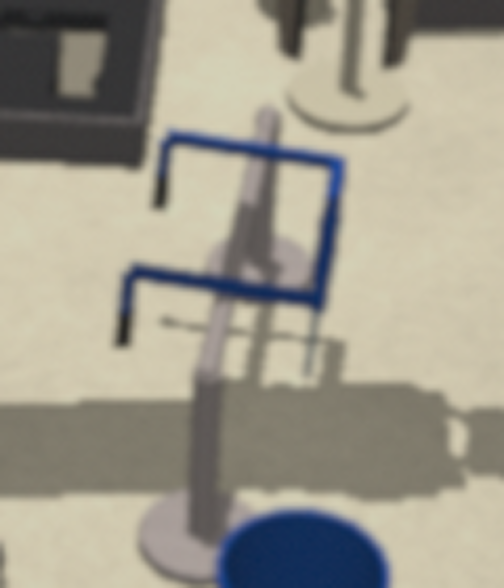

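View pics/w6.png

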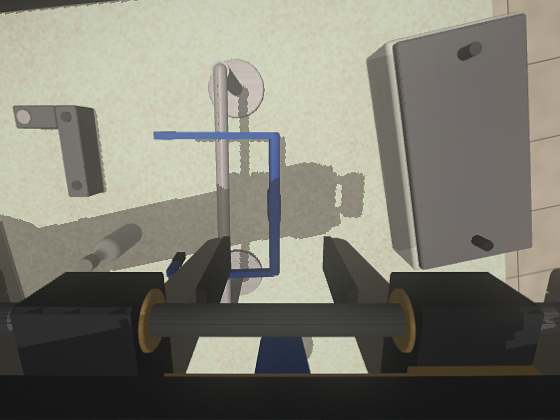

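Run:
```python
from h import *
plan([([438,-190,230],1.36,6)],1)
```

```text
[[1, -0.71, -4.06, 0.27, 0.0, 0.0, -0.001], [1, -0.71, -4.06, 0.27, 0.001, 0.0, -0.001], [1, -0.7, -4.06, 0.28, 0.0, 0.0, -0.002], [1, -0.69, -4.07, 0.28, 0.001, 0.0, -0.001], [1, -0.69, -4.07, 0.28, 0.0, 0.0, -0.002], [1, -0.69, -4.06, 0.28, 0.001, 0.0, -0.001]]
```

Call:
servo_tool:
  deltas:
    - [1,-0.7,-4.06,0.3,0,0,-0.001]
    - [1,-0.7,-4.06,0.3,0,0,-0.001]
    - [1,-0.7,-4.06,0.3,0,0,-0.002]
    - [1,-0.7,-4.06,0.3,0,0,-0.001]
    - [1,-0.7,-4.06,0.3,0,0,-0.002]
    - [1,-0.7,-4.06,0.2,0,0,-0.001]
    - [1,0,0,0,0,0,0]
    - [1,0,0,0,0,0,0]

```text
time_s: 12.78
position: [438.0, -190.3, 227.9]
eef_rot: [0.778, 0.629, 0.0, -0.0]
force: [0.3, 0.1, 1.0]
grip_width: 91.9
```

Run:
```python
from h import *
st(); cal=get_calibration('wrist');im=snap('wrist','w7.png');np.save('w7cal.npy',cal,allow_pickle=True)
print(w('wrist','bracket_grip',cal['T']))
st()
m=silhouettes('wrist','bracket_grip')[0]; ys,xs=np.where(m['mask']);print(m['score'],xs.min(),xs.max(),ys.min(),ys.max())
u0,v0=xs.min()-8,ys.min()-8
z=im[v0:ys.max()+8,u0:xs.max()+8]; f=min(780/z.shape[1],580/z.shape[0]); print(u0,v0,f)
cv2.imwrite('pics/w7z.png',cv2.resize(z,None,fx=f,fy=f,interpolation=cv2.INTER_CUBIC)[:,:,::-1])
```

```text
12.78 [ 438.  -190.3  227.9] psi 1.36 z [ 0.  0. -1.] F [0.3 0.1 1. ] w 91.9 q [ 0.88  0.22 -0.6   1.97  0.15  1.   -0.01]
[(0.75, array([ 457.8, -106.6,   16.8]))]
12.88 [ 438.6 -190.   227.9] psi 1.36 z [ 0.     0.001 -1.   ] F [-0.3 -0.3 -0.2] w 91.9 q [ 0.87  0.22 -0.6   1.97  0.15  1.   -0.01]
0.72 217 287 61 163
209 53 4.915254237288136
```

View pics/w7z.png

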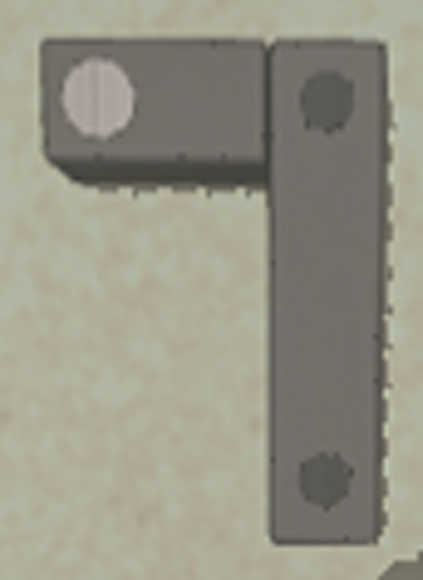

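View pics/w7.png

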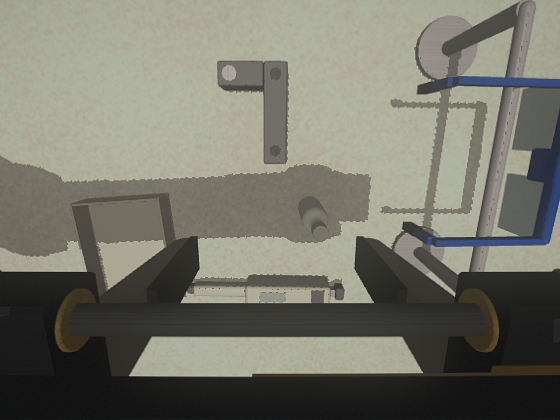

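```bash
cat >> h.py <<'E'
from scipy.optimize import least_squares
def fit2d(model,W):
    model=np.array(model,float);W=np.array(W)[:,:2]
    f=lambda q:(model@np.array([[np.cos(q[2]),np.sin(q[2])],[-np.sin(q[2]),np.cos(q[2])]])+q[:2]-W).ravel()
    best=min((least_squares(f,[*W.mean(0),a]) for a in (0,1.5,3,-1.5)),key=lambda s:s.cost)
    return best.x, f(best.x).reshape(-1,2).round(1)
E
python3 - <<'E'
from h import *
cal=np.load('w7cal.npy',allow_pickle=True).item()
z=lambda a:np.array(a,float)/4.915+[209,53]-.4
W=ray('wrist',z([[386,40],[380,545],[270,545],[42,40],[47,160],[268,163]]),38,cal)
x,e=fit2d([[55,-13],[-55,-13],[-55,13],[55,63],[29,63],[29,13]],W); print(x,e.tolist())
cal=np.load('w2cal.npy',allow_pickle=True).item()
z=lambda a:np.array(a,float)/3.3+[90,100]-.35
# bracket cutout with 3 mm clearance at foam level
W=ray('wrist',z([[410,138],[410,223],[545,225],[548,437]]),36,cal)
x,e=fit2d([[58,66],[26,66],[26,16],[-58,16]],W); print(x,e.tolist())
E
```

```text
[ 454.33551196 -102.23711244    1.35030157] [[0.7, 0.3], [0.2, -0.5], [-0.0, -0.2], [-0.3, 1.0], [-0.8, -0.3], [0.3, -0.3]]
[555.29268694 153.9552299    1.43566947] [[-0.6, 0.7], [0.6, -0.4], [0.2, 0.2], [-0.1, -0.6]]
```

Run:
```python
from h import *
plan([([456,-94.4,80],1.350,4),([456,-94.4,21],1.350,2)],1)
```

```text
[[1, 2.42, -0.07, 3.7, 0.0, -0.0, 0.003], [1, 2.42, -0.08, 3.7, 0.0, -0.0, 0.002], [1, 2.43, -0.09, 3.7, 0.0, -0.0, 0.003], [1, 2.42, -0.09, 3.69, 0.0, -0.001, 0.002], [1, 0.0, -0.0, 2.95, 0.0, 0.0, 0.0], [1, 0.0, -0.0, 2.95, 0.0, 0.0, 0.0]]
```

Call:
servo_tool:
  deltas:
    - [1,2.42,-0.08,3.7,0,0,0.003]
    - [1,2.42,-0.08,3.7,0,0,0.002]
    - [1,2.43,-0.08,3.7,0,0,0.003]
    - [1,2.42,-0.08,3.7,0,0,0.002]
    - [0.9,0,0,3.0,0,0,0]
    - [0.8,0,0,2.0,0,0,0]
    - [0.7,0,0,0.9,0,0,0]
    - [0.6,0,0,0,0,0,0]

```text
time_s: 13.92
position: [455.3, -94.5, 20.6]
eef_rot: [0.781, 0.625, -0.0, -0.0]
force: [0.5, 0.3, -0.9]
grip_width: 56.7
```

Run:
```python
from h import *
st()
```

```text
13.93 [455.3 -94.5  20.6] psi 1.35 z [-0.001  0.001 -1.   ] F [ 0.5  0.3 -0.9] w 56.7 q [ 0.53  0.54 -0.48  2.14  0.46  0.56 -0.5 ]
```

Call:
servo_tool:
  deltas:
    - [0,0,0,0,0,0,0]
    - [0,0,0,0,0,0,0]
    - [0,0,0,0,0,0,0]
    - [0,0,0,0,0,0,0]
    - [0,0,0,0,0,0,0]
    - [0,0,0,0,0,0,0]
  newtons: 45

```text
time_s: 14.68
position: [455.7, -95.1, 21.6]
eef_rot: [0.781, 0.625, 0.0, 0.001]
force: [0.2, -0.1, 6.1]
grip_width: 25.3
```

Run:
```python
from h import *
st()
p=state()['position']; a=1.4357
t=np.array([555.3,154.0])+7.9*np.array([np.cos(a),np.sin(a)]); print(t)
plan([(list(p[:2])+[110],1.350,2),(list(t)+[110],a,6)],0)
```

```text
14.68 [455.7 -95.1  21.6] psi 1.35 z [ 0.001 -0.001 -1.   ] F [ 0.2 -0.1  6.1] w 25.3 q [ 0.53  0.54 -0.48  2.14  0.46  0.56 -0.5 ]
[556.36401751 161.82801806]
[[0, -0.0, 0.0, -4.42, 0.001, 0.0, -0.0], [0, -0.0, 0.0, -4.42, 0.0, 0.0, -0.0], [0, 4.55, 0.7, -0.0, 0.0, 0.0, -0.014], [0, 4.53, 0.76, -0.0, 0.0, 0.0, -0.014], [0, 4.52, 0.83, -0.0, 0.0, 0.0, -0.015], [0, 4.51, 0.89, -0.0, 0.0, 0.0, -0.014], [0, 4.5, 0.96, -0.01, 0.0, 0.0, -0.015], [0, 4.49, 1.02, -0.0, 0.0, 0.0, -0.014]]
```

Call:
servo_tool:
  deltas:
    - [0,0,0,-4.4,0,0,0]
    - [0,0,0,-4.4,0,0,0]
    - [0,4.55,0.7,0,0,0,-0.014]
    - [0,4.53,0.76,0,0,0,-0.014]
    - [0,4.52,0.83,0,0,0,-0.015]
    - [0,4.51,0.9,0,0,0,-0.014]
    - [0,4.5,0.96,0,0,0,-0.015]
    - [0,4.5,1.0,0,0,0,-0.014]
    - [0,0,0,0,0,0,0]

```text
time_s: 15.8
position: [555.4, 166.8, 108.7]
eef_rot: [0.751, 0.66, 0.001, -0.001]
force: [-0.3, -0.2, -1.1]
grip_width: 25.9
```

Run:
```python
from h import *
st(); cal=get_calibration('wrist');im=snap('wrist','w8.png');np.save('w8cal.npy',cal,allow_pickle=True)
print(w('wrist','bracket_grip',cal['T']))
snap('side','s8.png'); print(w('side','bracket_grip'),w('side','bracket_seat'))
i=cv2.imread('pics/s8.png'); cv2.imwrite('pics/s8z.png',cv2.resize(i[130:250,170:310],None,fx=5,fy=5))
```

```text
15.8 [555.4 166.8 108.7] psi 1.441 z [-0.     0.003 -1.   ] F [-0.3 -0.2 -1.1] w 25.9 q [ 0.11  0.57 -0.61  1.83  0.41  0.87 -0.82]
[(0.9, array([554.9, 157.2, 105.3])), (0.21, array([ 7.274e+02,  2.742e+02, -7.000e-01]))]
[] [(0.96, array([552.1, 154.2,  34.4]))]
```

View pics/w8.png

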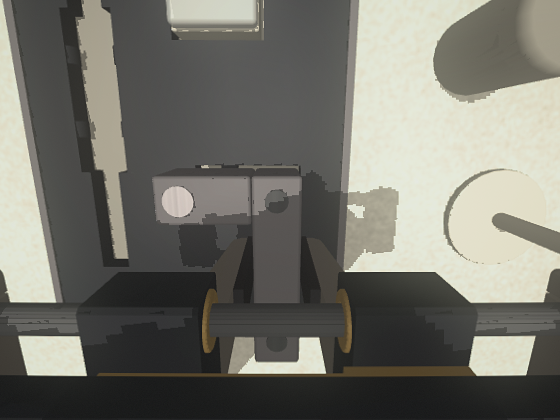

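View pics/s8z.png

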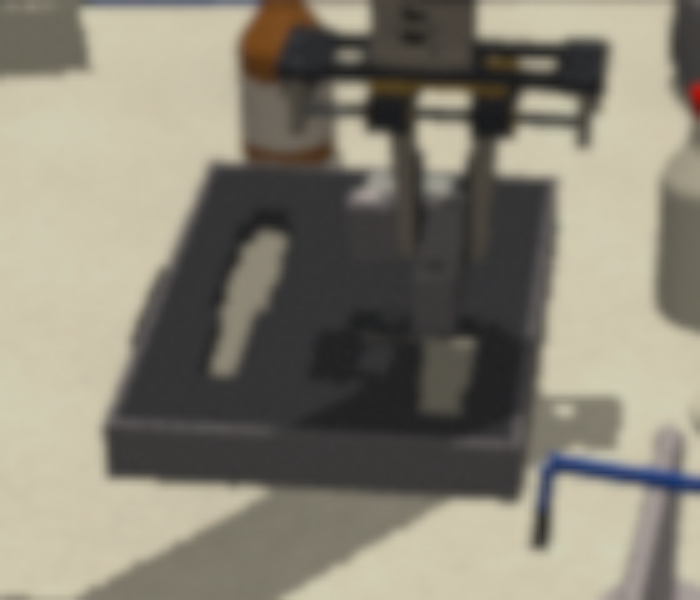

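Run:
```python
from h import *
st(); cal=get_calibration('wrist');im=snap('wrist','w9.png');np.save('w9cal.npy',cal,allow_pickle=True);s=state();np.save('w9s.npy',dict(p=s['position'],psi=psi_now()),allow_pickle=True)
z=im[150:300,130:330];cv2.imwrite('pics/w9z.png',cv2.resize(z,None,fx=3.9,fy=3.9,interpolation=cv2.INTER_CUBIC)[:,:,::-1])
```

```text
16.05 [555.4 160.4 108.7] psi 1.434 z [-0.001 -0.001 -1.   ] F [ 0.1 -0.7 -1.6] w 25.5 q [ 0.12  0.57 -0.6   1.83  0.41  0.87 -0.82]
```

View pics/w9z.png

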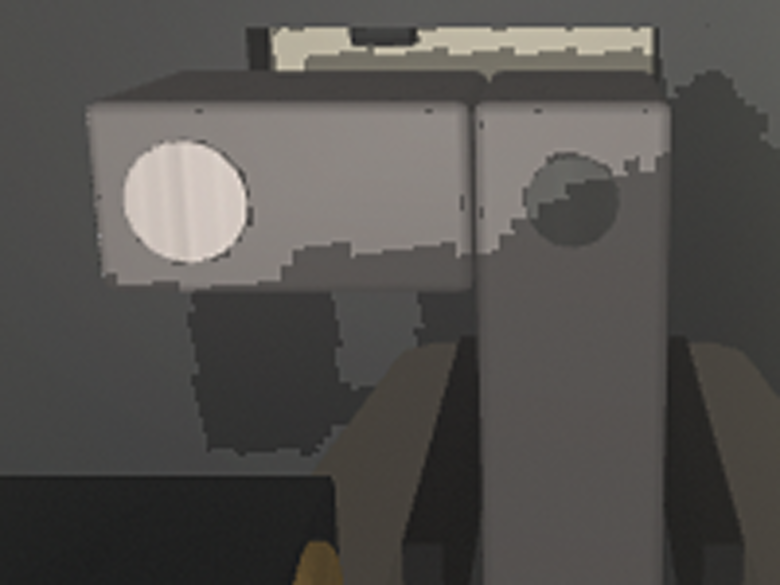

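Run:
```python
from h import *
cal=np.load('w9cal.npy',allow_pickle=True).item(); s=np.load('w9s.npy',allow_pickle=True).item()
z=lambda a:np.array(a,float)/3.9+[130,150]-.4
W=ray('wrist',z([[88,104],[105,287],[669,102],[473,290]]),125.5,cal)
x,e=fit2d([[55,63],[29,63],[55,-13],[29,13]],W); print(x,e.tolist(),s)
d=x[:2]-s['p'][:2]; a=s['psi']; print('rel in tool', d@[np.cos(a),np.sin(a)], d@[np.sin(a),-np.cos(a)],x[2]-a)
W=ray('wrist',z([[247,28],[657,27]]),36,cal); print(W)
c=np.array([555.3,154]);R2=lambda a:np.array([[np.cos(a),-np.sin(a)],[np.sin(a),np.cos(a)]]); print([c+R2(1.4357)@v for v in ([58,66],[58,-16])])
```

```text
[553.98108555 154.07003665   1.43037694] [[-0.9, 1.1], [-1.1, -0.7], [1.5, 0.4], [0.5, -0.7]] {'p': array([555.58771539, 160.55020815, 108.81635082]), 'psi': np.float64(1.4338368166227753)}
rel in tool -6.638845178769966 -0.7068358255625364 -0.0034598749556737918
[[497.40125787 219.70657425  36.        ]
 [577.7703737  208.72240365  36.        ]]
[array([497.71314223, 220.3607852 ]), array([578.96598791, 209.31655282])]
```

Call:
servo_tool:
  deltas:
    - [0,0,0.06,2.4,0,0,-0.003]
    - [0,0,0,2.4,0,0,0]
    - [0,0,0,0.5,0,0,0]
    - [0,0,0,0,0,0,0]
  newtons: 55

```text
time_s: 16.6
position: [556.5, 161.7, 56.3]
eef_rot: [0.752, 0.659, -0.0, 0.0]
force: [0.1, 1.0, -1.5]
grip_width: 25.6
```

Call:
servo_tool:
  deltas:
    - [0,0,0,0.3,0,0,0]
    - [0,0,0,0,0,0,0]

```text
time_s: 16.85
position: [557.1, 161.9, 53.8]
eef_rot: [0.752, 0.659, 0.0, 0.001]
force: [-0.4, -1.2, 0.3]
grip_width: 25.4
```

Call:
servo_tool:
  deltas:
    - [0,0,0,0.3,0,0,0]
    - [0,0,0,0,0,0,0]

```text
time_s: 17.1
position: [556.7, 161.8, 50.2]
eef_rot: [0.752, 0.659, 0.0, 0.0]
force: [0.9, -1.8, 2.0]
grip_width: 25.5
```

Call:
servo_tool:
  deltas:
    - [0,0,0,0.4,0,0,0]
    - [0,0,0,0,0,0,0]

```text
time_s: 17.35
position: [556.2, 161.7, 45.4]
eef_rot: [0.752, 0.659, -0.0, -0.0]
force: [1.1, -1.6, -2.2]
grip_width: 25.3
```

Call:
servo_tool:
  deltas:
    - [0,0,0,0.3,0,0,0]
    - [0,0,0,0,0,0,0]

```text
time_s: 17.6
position: [556.2, 161.9, 42.6]
eef_rot: [0.752, 0.659, -0.0, -0.0]
force: [1.4, -1.9, -3.0]
grip_width: 25.5
```

Call:
servo_tool:
  deltas:
    - [0,0,0,0.3,0,0,0]
    - [0,0,0,0,0,0,0]

```text
time_s: 17.85
position: [556.3, 162.1, 39.7]
eef_rot: [0.752, 0.659, -0.0, -0.0]
force: [2.0, -2.7, -2.5]
grip_width: 25.6
```

Call:
servo_tool:
  deltas:
    - [0.4,0,0,0,0,0,0]
    - [0.5,0,0,0,0,0,0]
    - [0.5,0,0,0,0,0,0]
    - [0.3,0,0,-2,0,0,0]
    - [0,0,0,-2.5,0,0,0]
    - [0,0,0,0,0,0,0]
    - [0,0,0,0,0,0,0]
    - [0,0,0,0,0,0,0]
    - [0,0,0,0,0,0,0]
  newtons: 20

```text
time_s: 18.98
position: [556.0, 162.0, 84.4]
eef_rot: [0.752, 0.659, -0.001, -0.0]
force: [0.7, 0.7, -0.4]
grip_width: 0.4
```

Call:
servo_tool:
  deltas:
    - [0,0.5,0,1.5,0,0,0]
    - [0,0,0,0.6,0,0,0]
    - [0,0,0,0.2,0,0,0]
    - [0,0,0,0,0,0,0]

```text
time_s: 19.48
position: [556.9, 167.1, 61.8]
eef_rot: [0.752, 0.659, -0.0, -0.0]
force: [-0.2, -0.6, -0.0]
grip_width: 0.6
```

Call:
servo_tool:
  deltas:
    - [0,0,0,0.3,0,0,0]
    - [0,0,0,0.2,0,0,0]
    - [0,0,0,0,0,0,0]

```text
time_s: 19.85
position: [557.0, 167.0, 57.0]
eef_rot: [0.752, 0.659, -0.0, -0.0]
force: [0.8, -0.3, -0.6]
grip_width: 0.6
```

Call:
servo_tool:
  deltas:
    - [0,0,0,0.2,0,0,0]
    - [0,0,0,0,0,0,0]

```text
time_s: 20.1
position: [557.3, 167.1, 56.5]
eef_rot: [0.752, 0.659, -0.0, 0.001]
force: [-2.9, -2.1, 10.2]
grip_width: 0.4
```

Call:
servo_tool:
  deltas:
    - [0,0,0,0.2,0,0,0]
    - [0,0,0,0,0,0,0]

```text
time_s: 20.35
position: [557.3, 167.1, 56.4]
eef_rot: [0.752, 0.659, -0.0, 0.001]
force: [-7.6, -3.5, 25.4]
grip_width: 0.5
```

Run:
```python
from h import *
st()
plan([([557,167,150],1.435,2),([332,-303,230],-0.247,11)],1)
```

```text
20.35 [557.3 167.1  56.4] psi 1.439 z [ 0.001 -0.002 -1.   ] F [-7.6 -3.5 25.4] w 0.5 q [ 0.07  0.64 -0.56  1.85  0.47  0.78 -0.87]
[[1, -0.02, -0.01, -4.68, 0.001, 0.001, 0.002], [1, -0.01, -0.01, -4.68, 0.0, 0.001, 0.002], [1, -4.51, -1.45, -0.73, 0.0, -0.0, 0.153], [1, -4.68, -0.74, -0.73, 0.0, -0.0, 0.153], [1, -4.74, -0.02, -0.73, 0.0, -0.0, 0.153], [1, -4.68, 0.7, -0.73, 0.0, -0.0, 0.153], [1, -4.52, 1.41, -0.73, 0.0, -0.0, 0.153], [1, -4.26, 2.08, -0.73, 0.0, -0.0, 0.153], [1, -3.89, 2.7, -0.73, -0.0, -0.0, 0.153], [1, -3.43, 3.27, -0.73, -0.0, -0.0, 0.153]]
[[1, -2.89, 3.75, -0.73, -0.0, -0.0, 0.153], [1, -2.29, 4.15, -0.72, -0.0, -0.0, 0.152], [1, -1.64, 4.45, -0.73, -0.0, -0.0, 0.153]]
```

Call:
servo_tool:
  deltas:
    - [0,0,0,-4.7,0,0,0]
    - [0.5,0,0,-4.7,0,0,0.003]
    - [1,-4.5,-1.45,-0.73,0,0,0.153]
    - [1,-4.7,-0.75,-0.73,0,0,0.153]
    - [1,-4.75,0,-0.73,0,0,0.153]
    - [1,-4.7,0.7,-0.73,0,0,0.153]
    - [1,-4.5,1.4,-0.73,0,0,0.153]
    - [1,-4.25,2.1,-0.73,0,0,0.153]
    - [1,-3.9,2.7,-0.73,0,0,0.153]
    - [1,-3.45,3.25,-0.73,0,0,0.153]

```text
time_s: 21.6
position: [392.9, -176.4, 206.1]
eef_rot: [0.995, 0.103, 0.0, 0.0]
force: [0.6, -1.0, -0.2]
grip_width: 88.6
```

Call:
servo_tool:
  deltas:
    - [1,-2.9,3.75,-0.73,0,0,0.153]
    - [1,-2.3,4.15,-0.73,0,0,0.153]
    - [1,-1.65,4.45,-0.73,0,0,0.153]
    - [1,0,0,0,0,0,0]
    - [1,0,0,0,0,0,0]
    - [1,0,0,0,0,0,0]

```text
time_s: 22.35
position: [332.6, -302.2, 227.2]
eef_rot: [0.993, -0.122, -0.0, -0.0]
force: [0.0, 0.8, -0.2]
grip_width: 91.7
```

Run:
```python
from h import *
st(); cal=get_calibration('wrist');im=snap('wrist','w10.png');np.save('w10cal.npy',cal,allow_pickle=True)
print(w('wrist','pipette_grip',cal['T']))
m=silhouettes('wrist','pipette_grip')[0]; ys,xs=np.where(m['mask']);print(m['score'],xs.min(),xs.max(),ys.min(),ys.max())
u0,v0=xs.min()-8,ys.min()-8
z=im[v0:ys.max()+8,u0:xs.max()+8]; f=min(780/z.shape[1],580/z.shape[0]); print(u0,v0,f)
cv2.imwrite('pics/w10z.png',cv2.resize(z,None,fx=f,fy=f,interpolation=cv2.INTER_CUBIC)[:,:,::-1])
i=snap('top','t10.png'); cv2.imwrite('pics/t10z.png',cv2.resize(i[190:310,140:290],None,fx=4,fy=4,interpolation=cv2.INTER_CUBIC)[:,:,::-1])
print(w('top','bracket_grip'),w('top','pipette_seat'))
```

```text
22.35 [ 332.6 -302.2  227.2] psi -0.244 z [-0.  0. -1.] F [ 0.   0.8 -0.2] w 91.7 q [ 0.83  0.12 -0.18  2.05  0.03  0.97 -1.18]
[(0.77, array([ 420.3, -323.6,   17.1])), (0.65, array([ 469.7, -227.6,   -3.5]))]
0.79 264 293 37 221
256 29 2.9
[(0.94, array([554.6, 153.5,  37.2])), (0.46, array([498.4, 242.2,   0.9]))] [(0.92, array([435.2, 284.5,  33.9]))]
```

View pics/w10z.png

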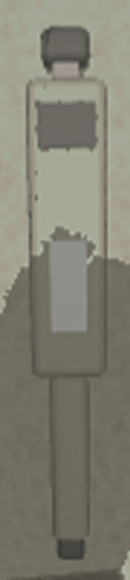

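View pics/t10z.png

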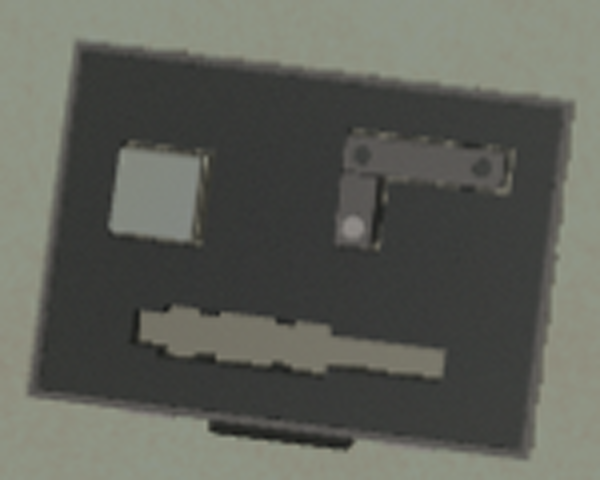

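View pics/w10.png

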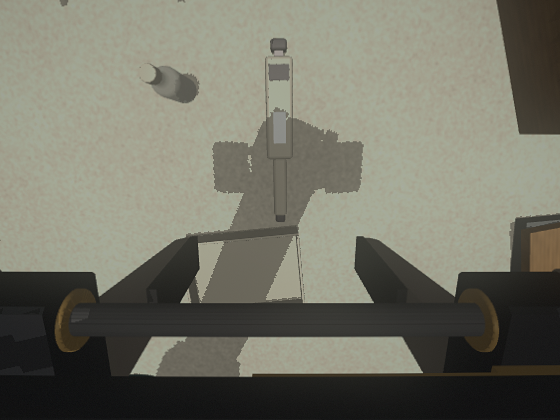

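Run:
```python
from h import *
cal=np.load('w10cal.npy',allow_pickle=True).item()
z=lambda a:np.array(a,float)/2.9+[256,29]-.33
W=ray('wrist',z([[29,82],[107,80],[105,377],[33,377]]),38,cal)
x,e=fit2d([[55,15],[55,-15],[-55,-15],[-55,15]],W); print(x,e.tolist())
W=ray('wrist',z([[70,545],[66,45]]),24,cal); print(W, np.arctan2(*(W[1]-W[0])[1::-1]))
# pipette seat from w2 (zoom) : corners
cal=np.load('w2cal.npy',allow_pickle=True).item()
z=lambda a:np.array(a,float)/3.3+[90,100]-.35
im=cv2.imread('pics/w2.png')[0:220,100:200]; cv2.imwrite('pics/w2p.png',cv2.resize(im,None,fx=2.7,fy=2.7,interpolation=cv2.INTER_CUBIC))
```

```text
[ 4.21324004e+02 -3.26792007e+02 -2.39147760e-01] [[1.6, 0.3], [0.8, -0.9], [-1.3, -0.5], [-1.1, 1.1]]
[[ 298.64097063 -297.13490498   24.        ]
 [ 488.87114562 -342.67932344   24.        ]] -0.234994060749629
```

View pics/w2p.png

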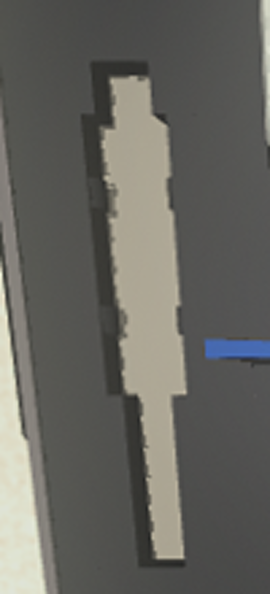

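Run:
```python
from h import *
cal=np.load('w2cal.npy',allow_pickle=True).item()
z=lambda a:np.array(a,float)/2.7+[100,0]-.32
W=ray('wrist',z([[92,63],[149,63],[82,115],[168,122],[187,395],[108,393],[140,566],[185,566]]),36,cal)
x,e=fit2d([[78,12],[78,-12],[58,18],[58,-18],[-58,-18],[-58,18],[-138,11],[-138,-11]],W); print(x,e.tolist())
# case frame relation: check
g=np.array([421.3,-326.8])+(-15)*np.array([np.cos(-.237),np.sin(-.237)]); print(g)
plan([(list(g)+[90],-.237,4),(list(g)+[21.5],-.237,3)],1)
```

```text
[433.40329456 280.72205766   1.43261855] [[0.0, 0.7], [0.3, 0.6], [0.1, 0.3], [0.5, 2.9], [0.1, -0.7], [-0.3, -1.3], [-0.6, -1.1], [-0.0, -1.4]]
[ 406.71929934 -323.27818679]
[[1, 1.93, 0.04, 3.43, -0.0, 0.0, -0.002], [1, 1.93, 0.04, 3.43, -0.0, 0.0, -0.002], [1, 1.93, 0.04, 3.44, -0.0, 0.0, -0.003], [1, 1.93, 0.05, 3.43, -0.0, 0.0, -0.002], [1, 0.0, -0.0, 2.28, -0.0, 0.0, -0.0], [1, 0.0, -0.0, 2.29, -0.0, 0.0, -0.0], [1, 0.0, -0.0, 2.28, -0.0, 0.0, -0.0]]
```

Call:
servo_tool:
  deltas:
    - [1,1.93,0.04,3.43,0,0,-0.002]
    - [1,1.93,0.04,3.43,0,0,-0.002]
    - [1,1.93,0.04,3.43,0,0,-0.003]
    - [1,1.93,0.05,3.43,0,0,-0.002]
    - [0.9,0,0,3.2,0,0,0]
    - [0.8,0,0,2.4,0,0,0]
    - [0.7,0,0,1.2,0,0,0]
    - [0.6,0,0,0,0,0,0]
    - [0.5,0,0,0,0,0,0]

```text
time_s: 23.78
position: [407.1, -324.2, 23.1]
eef_rot: [0.993, -0.119, 0.001, 0.0]
force: [0.8, 0.5, -0.1]
grip_width: 47.4
```

Call:
servo_tool:
  deltas:
    - [0,0,0,0,0,0,0]
    - [0,0,0,0,0,0,0]
    - [0,0,0,0,0,0,0]
    - [0,0,0,0,0,0,0]
    - [0,0,0,0,0,0,0]
  newtons: 45

```text
time_s: 24.4
position: [406.9, -324.0, 22.9]
eef_rot: [0.993, -0.119, 0.0, 0.0]
force: [-0.0, 1.1, 6.1]
grip_width: 30.0
```

Run:
```python
from h import *
st()
p=state()['position']; a=1.434
t=np.array([433.4,281.5])-15*np.array([np.cos(a),np.sin(a)]); print(t)
plan([(list(p[:2])+[115],-.237,2),(list(t)+[115],a,12)],0)
```

```text
24.4 [ 406.9 -324.    22.9] psi -0.238 z [ 0.001 -0.001 -1.   ] F [-0.   1.1  6.1] w 30.0 q [ 0.73  0.55 -0.14  2.03  0.14  0.57 -1.32]
[431.35444887 266.64013053]
[[0, 0.0, 0.0, -4.6, 0.0, -0.0, -0.001], [0, 0.01, 0.01, -4.61, 0.001, -0.001, -0.0], [0, -0.96, -4.83, 0.0, -0.0, -0.0, -0.139], [0, -0.28, -4.92, 0.0, -0.0, -0.0, -0.139], [0, 0.4, -4.91, 0.0, -0.0, -0.0, -0.139], [0, 1.08, -4.81, 0.0, -0.0, -0.0, -0.139], [0, 1.74, -4.61, 0.0, -0.0, -0.0, -0.139], [0, 2.36, -4.33, 0.0, -0.0, -0.0, -0.139], [0, 2.93, -3.96, 0.0, -0.0, -0.0, -0.14], [0, 3.46, -3.51, 0.01, -0.0, -0.0, -0.139]]
[[0, 3.91, -2.99, 0.0, -0.0, -0.0, -0.14], [0, 4.29, -2.42, 0.01, -0.0, -0.0, -0.139], [0, 4.59, -1.8, 0.0, -0.0, -0.0, -0.14], [0, 4.79, -1.14, 0.01, -0.0, -0.0, -0.139]]
```

Call:
servo_tool:
  deltas:
    - [0,0,0,-5,0,0,0]
    - [0,0,0,-6,0,0,0]
    - [0,0,0,-6,0,0,0]
    - [0,-0.95,-4.85,0,0,0,-0.139]
    - [0,-0.3,-4.9,0,0,0,-0.139]
    - [0,0.4,-4.9,0,0,0,-0.139]
    - [0,1.1,-4.8,0,0,0,-0.139]
    - [0,1.75,-4.6,0,0,0,-0.139]
    - [0,2.35,-4.35,0,0,0,-0.139]
    - [0,2.95,-3.95,0,0,0,-0.14]

```text
time_s: 25.65
position: [420.8, 22.2, 192.1]
eef_rot: [0.932, 0.362, -0.0, 0.0]
force: [0.5, 0.1, -2.4]
grip_width: 29.3
```

Call:
servo_tool:
  deltas:
    - [0,3.45,-3.5,0,0,0,-0.139]
    - [0,3.9,-3.0,0,0,0,-0.14]
    - [0,4.3,-2.4,0,0,0,-0.139]
    - [0,4.6,-1.8,0,0,0,-0.14]
    - [0,4.8,-1.15,0,0,0,-0.139]
    - [0,0,0,0,0,0,0]
    - [0,0,0,0,0,0,0]
    - [0,0,0,0,0,0,0]

```text
time_s: 26.65
position: [432.2, 265.2, 191.9]
eef_rot: [0.755, 0.656, -0.001, 0.0]
force: [0.3, -0.6, -1.4]
grip_width: 29.6
```

Run:
```python
from h import *
st(); cal=get_calibration('wrist');im=snap('wrist','w11.png');np.save('w11cal.npy',cal,allow_pickle=True);s=state();np.save('w11s.npy',dict(p=s['position'],psi=psi_now()),allow_pickle=True)
print(w('wrist','pipette_grip',cal['T']),w('wrist','pipette_seat',cal['T']))
snap('side','s11.png'); print(w('side','pipette_grip'))
i=cv2.imread('pics/s11.png'); cv2.imwrite('pics/s11z.png',cv2.resize(i[80:240,150:310],None,fx=3.6,fy=3.6))
```

```text
26.65 [432.2 265.2 191.9] psi 1.43 z [-0.    -0.001 -1.   ] F [ 0.3 -0.6 -1.4] w 29.6 q [ 0.03  0.37 -0.78  1.93  0.32  0.97 -1.04]
[(0.59, array([435.8, 281.6, 187.1]))] []
[(0.65, array([435.9, 282.3, 189.4])), (0.38, array([751.4, 136. ,  -1. ])), (0.35, array([728. , 276.2,  -3.9]))]
```

View pics/w11.png

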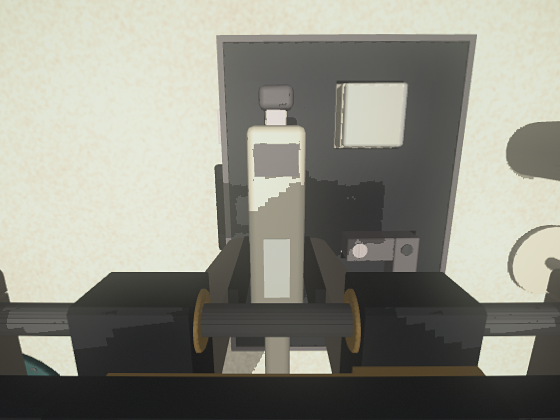

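View pics/s11z.png

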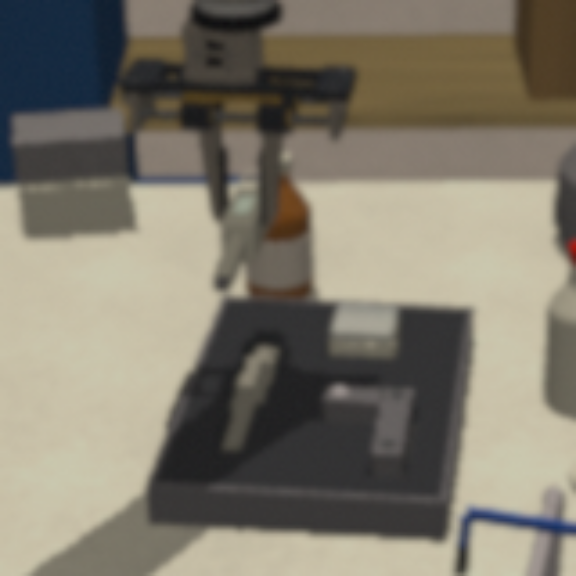

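Run:
```python
import cv2
i=cv2.imread('pics/w11.png')[75:305,215:335]; cv2.imwrite('pics/w11z.png',cv2.resize(i,None,fx=2.6,fy=2.6,interpolation=cv2.INTER_CUBIC))
i=cv2.imread('pics/w11.png')[255:375,205:345]; cv2.imwrite('pics/w11y.png',cv2.resize(i,None,fx=4,fy=4,interpolation=cv2.INTER_CUBIC))
```

```text
(no output)
```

View pics/w11z.png

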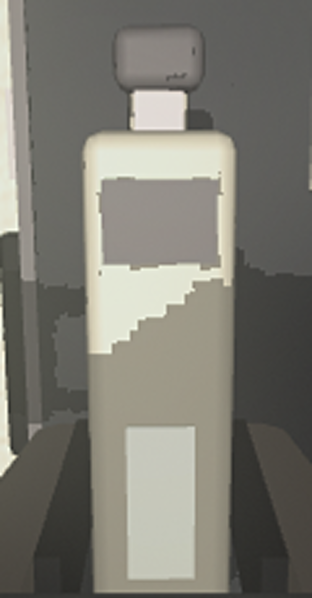

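View pics/w11y.png

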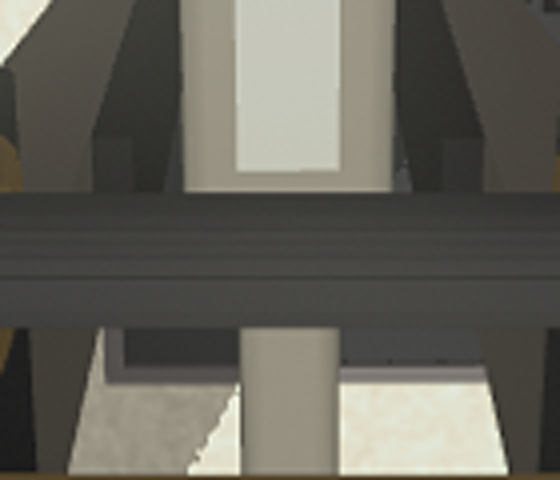

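Run:
```python
from h import *
cal=np.load('w11cal.npy',allow_pickle=True).item();s=np.load('w11s.npy',allow_pickle=True).item()
z=lambda a:np.array(a,float)/2.6+[215,75]-.3
W=ray('wrist',z([[163.5,590],[160.5,145],[160.5,131],[84,145],[237,145]]),207,cal); print(W.round(1)); d=W[1]-W[0]; a=np.arctan2(d[1],d[0]); print('yaw',a,'wid',np.linalg.norm(W[3]-W[4]))
c=W[2][:2]-55*np.array([np.cos(a),np.sin(a)]); print('grip',c,s)
P=ray('wrist',z([[160,24],[160,60]]),197,cal);print(P, P[0][:2]-75*np.array([np.cos(a),np.sin(a)]))
a=s['psi'];d=c-s['p'][:2];print(d@[np.cos(a),np.sin(a)], d@[np.sin(a),-np.cos(a)])
```

```text
[[428.7 243.4 207. ]
 [441.  334.2 207. ]
 [441.3 336.7 207. ]
 [427.  336.2 207. ]
 [455.  332.2 207. ]]
yaw 1.4359946920573121 wid 28.331550350104308
grip [433.94940796 282.1563883 ] {'p': array([432.25070615, 265.33027439, 192.02004831]), 'psi': np.float64(1.4301542656134538)}
[[444.05821147 356.44795869 197.        ]
 [443.13770064 350.0049546  197.        ]] [433.97868037 282.12835796]
16.89809826362003 -0.6767363879828531
```

Run:
```python
from h import *
cal=get_calibration('top')
z=lambda a:np.array(a,float)/4+[140,190]-.375
# pip cutout: plunger end L, shaft end R, handle edges
W=ray('top',z([[133,310],[131,345],[446,348],[444,379],[332,324],[328,375]]),36,cal)
x,e=fit2d([[78,-12],[78,12],[-138,-11],[-138,11],[-58,-18],[-58,18]],W); print(x,e.tolist())
W=ray('top',z([[347,129],[335,246],[380,250],[388,190],[510,194],[516,148]]),36,cal)
x,e=fit2d([[58,-16],[58,66],[26,66],[26,16],[-58,16],[-58,-16]],W); print(x,e.tolist())
i=cv2.imread('pics/t10.png')[260:295,165:260]; cv2.imwrite('pics/t10p.png',cv2.resize(i,None,fx=8,fy=8,interpolation=cv2.INTER_CUBIC))
```

```text
[434.15044107 279.42250253   1.44971381] [[-0.2, -1.6], [-0.0, -0.1], [0.7, -0.4], [0.0, 0.7], [0.2, -0.0], [-0.7, 1.4]]
[555.07012727 152.33693845   1.44971658] [[-0.8, -0.7], [-1.7, 0.5], [-2.5, -0.2], [5.9, -0.5], [-0.5, 0.2], [-0.4, 0.7]]
```

View pics/t10p.png

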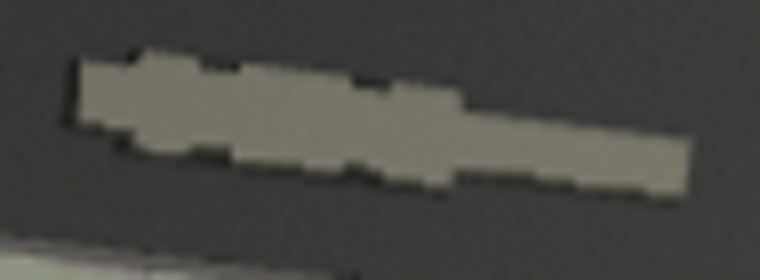

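Call:
servo_tool:
  deltas:
    - [0,-0.12,0,3,0,0,0]
    - [0,0,0,4.5,0,0,0]
    - [0,0,0,3.5,0,0,0]
    - [0,0,0,1.5,0,0,0]
    - [0,0,0,0.3,0,0,0]
    - [0,0,0,0,0,0,0]
  newtons: 55

```text
time_s: 27.65
position: [432.5, 266.3, 65.1]
eef_rot: [0.754, 0.657, 0.001, 0.0]
force: [-1.0, -0.6, -1.1]
grip_width: 29.4
```

Run:
```python
from h import *
st(); 
snap('side','s12.png'); i=cv2.imread('pics/s12.png'); cv2.imwrite('pics/s12z.png',cv2.resize(i[130:250,170:310],None,fx=5,fy=5))
snap('wrist','w12.png')
```

```text
27.65 [432.5 266.3  65.1] psi 1.433 z [ 0.002  0.001 -1.   ] F [-1.  -0.6 -1.1] w 29.4 q [-0.09  0.55 -0.66  2.02  0.5   0.73 -1.2 ]
```

View pics/s12z.png

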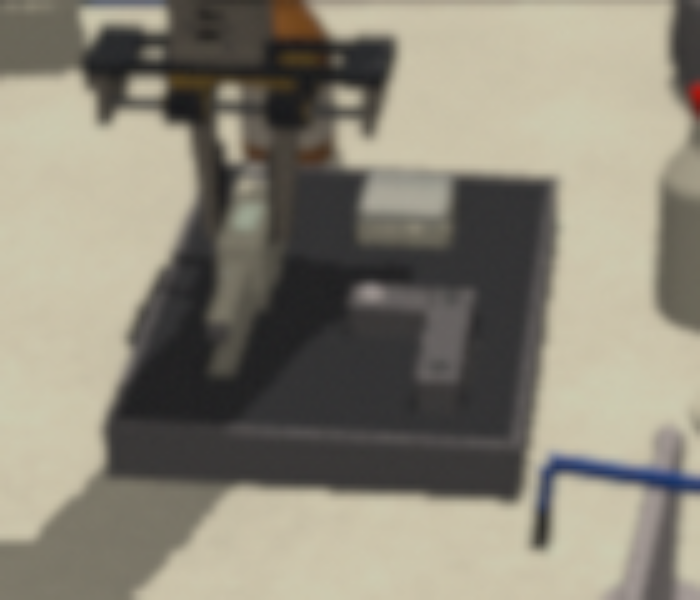

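View pics/w12.png

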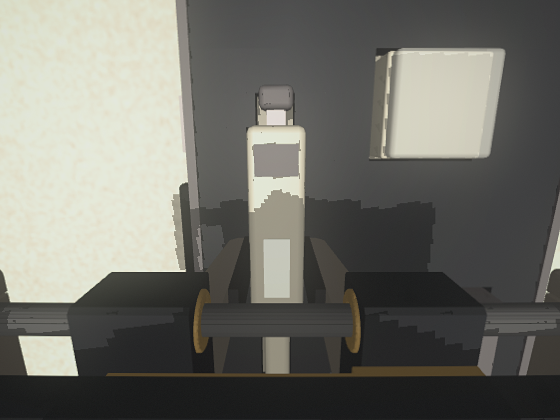

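Run:
```python
from h import *
st()
cal=get_calibration('wrist'); im=snap('wrist','w13.png'); np.save('w13cal.npy',cal,allow_pickle=True);s=state();print(s['position'])
z=im[75:155,230:320]; cv2.imwrite('pics/w13z.png',np.clip(cv2.resize(z,None,fx=7,fy=7,interpolation=cv2.INTER_CUBIC)[:,:,::-1].astype(int)*2,0,255))
```

```text
27.75 [432.6 266.3  65.4] psi 1.433 z [ 0.002  0.001 -1.   ] F [ 0.5  0.2 -1.9] w 29.3 q [-0.09  0.55 -0.66  2.02  0.5   0.73 -1.2 ]
[432.58129685 266.15735976  65.27502066][ WARN:0@0.983] global loadsave.cpp:1063 imwrite_ Unsupported depth image for selected encoder is fallbacked to CV_8U.
```

View pics/w13z.png

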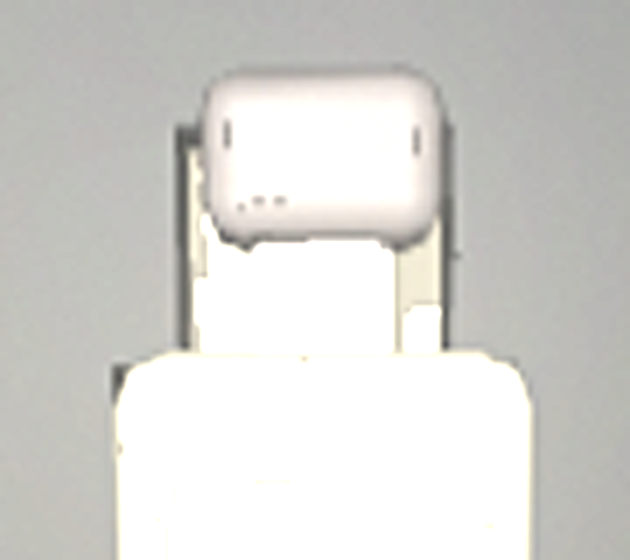

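Run:
```python
from h import *
cal=np.load('w13cal.npy',allow_pickle=True).item()
z=lambda a:np.array(a,float)/7+[230,75]-.43
u=np.array([np.cos(1.434),np.sin(1.434)])
W=ray('wrist',z([[178,126],[455,126]]),36,cal)[:,:2]; print(W,np.linalg.norm(W[0]-W[1])); print('seat',W.mean(0)-78*u)
W=ray('wrist',z([[113,366]]),36,cal)[0,:2]; print('seat from handle', W-58*u-18*np.array([-u[1],u[0]]))
for zz in (70.4,66): 
  W=ray('wrist',z([[201,68],[443,68]]),zz,cal)[:,:2]; print('pip',W.mean(0)-75*u)
W=ray('wrist',z([[115,352],[532,352]]),80.4,cal)[:,:2]; print('pip handle',W.mean(0)-55*u)
```

```text
[[431.60314815 359.56718765]
 [455.29218183 356.2482279 ]] 23.920405734988265
seat [432.8107991  280.63638655]
seat from handle [432.72860675 280.64026423]
pip [433.70261081 283.1652681 ]
pip [433.78493033 283.8094031 ]
pip handle [433.79472917 283.38588009]
```

Call:
servo_tool:
  deltas:
    - [0,-0.26,-0.06,0,0,0,0]
    - [0,0,0,0.3,0,0,0]
    - [0,0,0,0,0,0,0]

```text
time_s: 28.18
position: [430.7, 263.1, 61.0]
eef_rot: [0.754, 0.657, -0.0, 0.0]
force: [0.0, -0.7, -1.1]
grip_width: 29.3
```

Run:
```python
from h import *
st()
cal=get_calibration('wrist'); im=snap('wrist','w14.png'); np.save('w14cal.npy',cal,allow_pickle=True);s=state();print(s['position'])
z=im[75:155,230:320]; cv2.imwrite('pics/w14z.png',np.clip(cv2.resize(z,None,fx=7,fy=7,interpolation=cv2.INTER_CUBIC)[:,:,::-1].astype(int)*2,0,255).astype(np.uint8))
```

```text
28.18 [430.7 263.1  61. ] psi 1.433 z [-0. -0. -1.] F [ 0.  -0.7 -1.1] w 29.3 q [-0.09  0.56 -0.65  2.03  0.51  0.72 -1.2 ]
[430.76733503 263.19383412  61.05179308]
```

View pics/w14z.png

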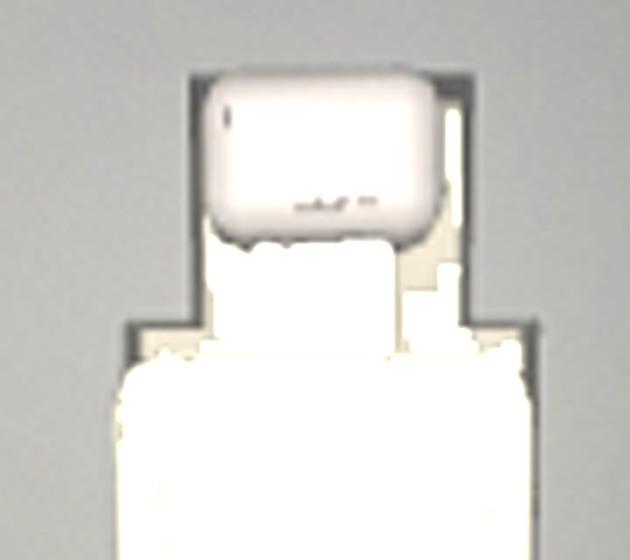

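Run:
```python
from h import *
cal=np.load('w14cal.npy',allow_pickle=True).item()
z=lambda a:np.array(a,float)/7+[230,75]-.43
u=np.array([np.cos(1.434),np.sin(1.434)])
W=ray('wrist',z([[190,74],[474,74]]),36,cal)[:,:2]; print('seat',W.mean(0)-78*u)
W=ray('wrist',z([[126,322],[540,322]]),36,cal)[:,:2]; print('seat h',W.mean(0)-58*u)
W=ray('wrist',z([[201,68],[443,68]]),66.1,cal)[:,:2]; print('pip',W.mean(0)-75*u)
W=ray('wrist',z([[115,352],[532,352]]),76.1,cal)[:,:2]; print('pip handle',W.mean(0)-55*u)
```

```text
seat [432.66647144 280.74019368]
seat h [432.70284459 280.67823399]
pip [431.81819618 279.92818105]
pip handle [431.93557729 280.18621958]
```

Slightly over; correct by +0.7 mm along x and y of the tool, then press.

Call:
servo_tool:
  deltas:
    - [0,0.07,0.07,0.2,0,0,0]
    - [0,0,0,0,0,0,0]

```text
time_s: 28.48
position: [431.6, 263.9, 59.0]
eef_rot: [0.754, 0.657, -0.0, -0.0]
force: [-0.5, 0.0, -2.0]
grip_width: 29.7
```

Call:
servo_tool:
  deltas:
    - [0,0,0,0.3,0,0,0]
    - [0,0,0,0,0,0,0]

```text
time_s: 28.72
position: [431.4, 263.7, 55.9]
eef_rot: [0.754, 0.657, -0.0, -0.0]
force: [0.6, -0.1, -1.8]
grip_width: 29.3
```

Call:
servo_tool:
  deltas:
    - [0,0,0,0.3,0,0,0]
    - [0,0,0,0,0,0,0]

```text
time_s: 28.98
position: [431.7, 264.1, 53.1]
eef_rot: [0.754, 0.657, 0.0, -0.0]
force: [0.1, 0.8, -1.4]
grip_width: 29.5
```

Call:
servo_tool:
  deltas:
    - [0,0,0,0.3,0,0,0]
    - [0,0,0,0,0,0,0]

```text
time_s: 29.22
position: [431.6, 264.2, 50.1]
eef_rot: [0.754, 0.657, 0.0, -0.0]
force: [0.0, 1.4, -1.1]
grip_width: 29.3
```

Call:
servo_tool:
  deltas:
    - [0,0,0,0.3,0,0,0]
    - [0,0,0,0,0,0,0]

```text
time_s: 29.48
position: [431.5, 263.9, 46.9]
eef_rot: [0.754, 0.657, -0.0, -0.0]
force: [0.4, 1.6, -2.0]
grip_width: 29.7
```

Call:
servo_tool:
  deltas:
    - [0,0,0,0.3,0,0,0]
    - [0,0,0,0,0,0,0]

```text
time_s: 29.72
position: [431.5, 263.8, 43.8]
eef_rot: [0.754, 0.657, -0.0, -0.0]
force: [0.3, 1.1, -3.0]
grip_width: 29.3
```

Call:
servo_tool:
  deltas:
    - [0,0,0,0.2,0,0,0]
    - [0,0,0,0,0,0,0]

```text
time_s: 29.98
position: [431.5, 263.7, 41.9]
eef_rot: [0.754, 0.657, -0.0, -0.0]
force: [-0.8, 0.6, -1.0]
grip_width: 29.4
```

Call:
servo_tool:
  deltas:
    - [0.4,0,0,0,0,0,0]
    - [0.55,0,0,0,0,0,0]
    - [0.55,0,0,0,0,0,0]
    - [0.3,0,0,-2,0,0,0]
    - [0,0.8,0,-2.5,0,0,0]
    - [0,0.9,0,0,0,0,0]
    - [0,0,0,0,0,0,0]
    - [0,0,0,0,0,0,0]
    - [0,0,0,0,0,0,0]
  newtons: 20

```text
time_s: 31.1
position: [433.5, 280.2, 86.5]
eef_rot: [0.754, 0.657, -0.001, -0.0]
force: [0.1, -1.2, -0.1]
grip_width: 0.8
```

Call:
servo_tool:
  deltas:
    - [0,0,0,1.5,0,0,0]
    - [0,0,0,0.7,0,0,0]
    - [0,0,0,0.3,0,0,0]
    - [0,0,0,0,0,0,0]

```text
time_s: 31.6
position: [433.8, 280.7, 61.8]
eef_rot: [0.754, 0.657, -0.0, -0.0]
force: [-0.4, -0.4, -0.3]
grip_width: 0.7
```

Call:
servo_tool:
  deltas:
    - [0,0,0,0.2,0,0,0]
    - [0,0,0,0,0,0,0]

```text
time_s: 31.85
position: [434.1, 280.7, 60.2]
eef_rot: [0.754, 0.657, 0.0, 0.0]
force: [-0.5, 0.8, -0.5]
grip_width: 0.3
```

Call:
servo_tool:
  deltas:
    - [0,0,0,0.2,0,0,0]
    - [0,0,0,0,0,0,0]

```text
time_s: 32.1
position: [433.9, 280.6, 58.1]
eef_rot: [0.754, 0.657, -0.0, 0.0]
force: [0.5, 0.0, -0.3]
grip_width: 0.4
```

Call:
servo_tool:
  deltas:
    - [0,0,0,0.2,0,0,0]
    - [0,0,0,0,0,0,0]

```text
time_s: 32.35
position: [434.1, 280.9, 56.4]
eef_rot: [0.754, 0.657, 0.0, 0.0]
force: [0.2, -0.6, 4.0]
grip_width: 0.6
```

Call:
servo_tool:
  deltas:
    - [0,0,0,0.2,0,0,0]
    - [0,0,0,0,0,0,0]

```text
time_s: 32.6
position: [434.2, 280.9, 56.4]
eef_rot: [0.754, 0.657, 0.0, 0.001]
force: [-5.4, -5.0, 23.7]
grip_width: 0.0
```

Call:
servo_tool:
  deltas:
    - [0,0,0,0.2,0,0,0]
    - [0,0,0,0,0,0,0]

```text
time_s: 32.85
position: [434.2, 280.9, 56.3]
eef_rot: [0.754, 0.657, -0.0, 0.002]
force: [-10.1, -8.7, 42.4]
grip_width: 0.3
```

Call:
servo_tool:
  deltas:
    - [0,0,0,-0.6,0,0,0]
    - [0,0,0,-5,0,0,0]
    - [0,0,0,-5.5,0,0,0]
    - [0,0,4,-5,0,0,0]
    - [0,-4,4,-3,0,0,0]
    - [0,-4,0,0,0,0,0]
    - [0,-4,0,0,0,0,0]
    - [0,0,0,0,0,0,0]
    - [0,0,0,0,0,0,0]

```text
time_s: 33.98
position: [495.0, 152.6, 241.2]
eef_rot: [0.754, 0.657, 0.0, -0.0]
force: [-0.2, 0.1, 0.5]
grip_width: 0.3
```

Run:
```python
from h import *
st(); cal=get_calibration('wrist'); snap('wrist','w20.png')
for q in ['pipette_grip','bracket_grip','tipbox']: print(q,w('wrist',q,cal['T']))
snap('side','s20.png')
for q in ['pipette_grip','bracket_grip','tipbox','glasses_middle','rail_mid','tube','cup','stand','reagent','washbottle']: print(q,w('side',q))
snap('top','t20.png')
for q in ['pipette_grip','bracket_grip','tipbox','glasses_middle','cup','stand','reagent','washbottle']: print(q,w('top',q))
st()
```

```text
33.98 [495.  152.6 241.2] psi 1.433 z [ 0.     0.001 -1.   ] F [-0.2  0.1  0.5] w 0.3 q [ 0.29  0.32 -0.78  1.86  0.25  1.07 -0.73]
pipette_grip [(0.96, array([432. , 283.8,  34.6]))]
bracket_grip [(0.85, array([555.3, 150.2,  34.2]))]
tipbox []
pipette_grip [(0.65, array([436.1, 280.6,  40.1]))]
bracket_grip [(0.59, array([553.4, 155.9,  34.4]))]
tipbox []
glasses_middle [(0.64, array([ 637.4, -191.8,  129.6]))]
rail_mid [(0.79, array([ 637.1, -192.3,  125.6]))]
tube [(0.81, array([ 469.4, -217.8,   -0.7]))]
cup [(0.62, array([ 641.1, -445.6,   -3.3]))]
stand [(0.97, array([750.9, 136.2,   0.8]))]
reagent [(0.96, array([ 4.499e+02,  5.119e+02, -5.000e-01]))]
washbottle [(0.94, array([727.1, 275.5,  -1.2]))]
pipette_grip []
bracket_grip [(0.82, array([555.4, 155.1,  37. ]))]
tipbox [(0.74, array([533.8, 336.7,  18.5])), (0.66, array([730.9, 274.7,   2.4])), (0.24, array([554.9, 155.6,  35.7]))]
glasses_middle [(0.64, array([ 634.5, -191.3,  131.1]))]
cup [(0.97, array([ 645.2, -449.9,    3.5]))]
stand [(0.66, array([754.1, 135.7,   2.8]))]
reagent [(0.73, array([451.3, 517. ,   1.4]))]
washbottle [(0.77, array([728.2, 272.7,   4. ]))]
35.17 [494.9 152.  241.3] psi 1.433 z [ 0. -0. -1.] F [-0.1 -0.1 -1. ] w 0.3 q [ 0.29  0.32 -0.78  1.86  0.25  1.07 -0.73]
```

View pics/w20.png

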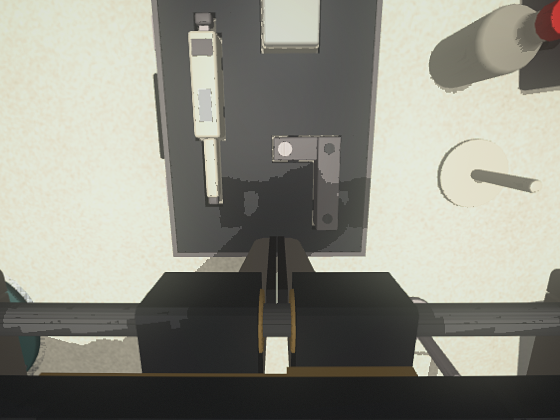

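View pics/s20.png

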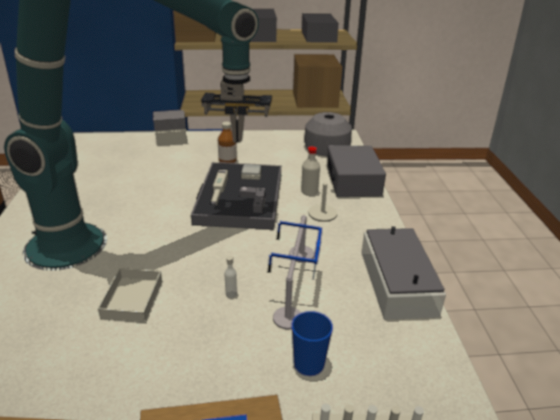

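Run:
```python
from h import *
print(job_done()); st()
```

```text
the job is handed in; nothing more can be done
None
the job is handed in; nothing more can be done
```

The kit is put away and the job was handed in at about 35 s of the 72 s; no verdict was reported.

- **Glasses:** they hang astride the drying rail, lenses on the far side and ear hooks on the near side. The last side-camera reading put glasses_middle about 1 mm from rail_mid in plan and about 130 mm above the bench. They droop slightly towards the lenses; I judged the tilt by eye.
- **Bracket:** it went into its cutout held level. I then pressed on its top with closed fingers to about 25 N, and the top stopped at 56.4 mm, against 56 mm nominal for fully home.
- **Pipette:** I lined it up with its cutout from the wrist picture, inserted it and pressed on top to about 42 N at the wrist. The top stopped at 56.3 mm.
- **Bystanders:** the final camera readings for the tube, cup, stand and both bottles agree with the first ones within a few millimetres. The tip box was found only by the top camera; its reading there fits the earlier ones, and it looks undisturbed in the pictures.

**Disagreements and gaps:** the final network readings of the pipette and bracket grip points scatter by 3 to 6 mm between cameras, which is about the networks' own error. The pipette was not found in the last top picture. I did not measure the final levelness of either seated part separately. Inserting them took less force than the stated 5 to 20 N, so I rely on the firm stops at the expected height as the sign that they are home.

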